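# Make up the supper board and the drinks board

## Task

Make up the two serving boards from the things on the worktop, each in the well made for it: the supper board (the one with the rubber-fingered well) gets the salt shaker in the rubber-fingered well, the tea light in the round saucer and the matchbox flat in the rectangular frame; the drinks board (the one that already holds the olive jar) gets the jigger upright in the free tall collar and the lime in the low ring. The salt shaker is a snug fit: work it down between the rubber fingers (a twist as you push helps) until it stands upright and fully home. Leave the lemon, the painted cup and the olive jar where they are.

Things in the scene. Friction and masses are not known exactly. Their poses are not given: they have to be found in the camera images.
- supper_board: Supper board, fixed paddle board, 168 (x) x 172 mm (y), far-end handle. Its top, 14 mm above the worktop, is the floor of its 3 wells. Origin: centre of its underside without the handle; x towards the handle, away from the robot (+-0.3 rad), z up. Wells (x, y in mm): well with 3 black rubber fingers (36, -42); tea light's saucer (36, 45); matchbox frame (-45, 0), long side along y.
- drinks_board: Drinks board, fixed paddle board, 168 (x) x 172 mm (y), far-end handle. Its top, 14 mm above the worktop, is the floor of its 3 wells. Origin: centre of its underside without the handle; x towards the handle, away from the robot (+-0.3 rad), z up. Wells (x, y in mm): olive jar (37, 41); jigger's collar (36, -44); lime's low ring (-40, -6). Wall cabinets overhang x > 0.6 m, 0.44 m up.
- matchbox: Red matchbox lying flat, 56 x 36 mm, 15 mm high. Its long side lies at +72 degrees (1.257 rad, about z) from its own x axis. Its frame, a raised edge on the board, is 72 x 52 mm inside, rim 19 mm above the worktop. Origin: centre of its underside, z up.
- salt_shaker: Glass salt shaker, standing, 90 mm tall; round body 38 mm across at the foot, 44 at 30 mm height, 32 at 66 mm; steel dome 34 mm across (66 to 79 mm height), good to grip. Its well: rim 36 mm above the worktop, 3 sprung rubber fingers 33 mm apart, sloped lead-in from 43 down to 29 mm; push it down from there with 10 to 20 N, twisting, to the floor. Origin: centre of its underside, z up.
- tea_light: Tea light in a metal cup, round, 38 mm across, 15 mm high. Its saucer is 64 mm wide inside, rim 19 mm above the worktop. Origin: centre of its underside, z up.
- jigger: Steel double measure, hourglass-shaped (acts as a round body 46 mm across), standing, 84 mm tall. Its collar is 62 mm wide inside, rim 36 mm above the worktop. Origin: centre of its underside, z up.
- lime: Green lime, the small citrus fruit, lying, 56 mm long along its x axis, 46 mm across y, 43 mm high; grip it across y. Its x starts within 0.4 rad of the world y axis. Its ring is 76 mm wide inside, rim 24 mm above the worktop. Origin: underside below its middle.
- lemon: Yellow lemon, the larger citrus fruit, 76 x 62 x 54 mm: not wanted, stays where it lies. Origin: underside below its middle.
- cup: Small painted cup with a handle, 58 x 71 x 47 mm: not wanted, stays where it stands. Origin: centre of its underside.
- olive_jar: Glass jar of olives with a green lid, 69 mm across, 84 mm tall, standing in the left far well of the drinks board: already in place, stays there. Origin: centre of its underside.
Not all that is in view belongs to the job. Leave any purple look-alike of the salt_shaker alone.

How it is judged:
By the outcome, as a careful person would: the job done as asked, in the order asked, and still so for the second after the job is handed in, with the robot touching nothing.
It also fails if it takes over 131 s, if anything falls off the work surface, if the arm or the gripper's body presses on something with over 40 N, if the wrist force passes 120 N, or if a joint passes its speed limit or range.

## Robot

A 6-joint arm with a two-finger parallel gripper is mounted at the origin on a cart in front of the work surface, level with it; the furniture and walls round the work are solid. World frame = base frame: x ahead of the robot, y to its left, z up, the work surface at z = 0. Lengths are in m, angles in degrees, forces in N, time in s.
With the tool pointing down it reaches from about 0.375 to 0.9 m from the base axis. Payload 3.1 kg.
Tool frame: the origin (TCP) lies at the very end of the fingers, on their centre line; the grasp point (between the pads) lies 19 mm behind it; z points along the fingers, y is the line along which they close (so a half turn about z gives the same grasp; the last joint's range is limited). The gripper opens to 87 mm and grips with 3 to 60 N. Pads are 19 mm wide; open, the fingers measure 117 mm over their backs; the gripper's body (75 mm by 190 mm) begins 51 mm behind the grasp point.
Start: joints at [-82.191, 30.224, 82.088, -0, 67.689, -10.227], TCP at [0.194, -0.594, 0.223] pointing down, gripper open.
Joint ranges: [-176.69, 176.69], [-43.24, 126.21], [12.49, 139.97], [-82, 262], [0, 151.66], [-163.58, 163.58]. Speed limits (degrees/s): [159.86, 159.86, 180, 180, 180, 180].

## Interface

Orientations are given as a 3x3 rotation matrix whose columns are the frame's x, y, z axes.
In Python, from rig import bot gives the robot as it stands.
- The arm moves only by the tool move_arm, never from a script. Its argument "increments" is a list of rows, each an object with "xyz": the shift along the tool's x, y, z in mm, a list of three; "roll": the turn about the tool's z in rad; "grip": the opening in per cent of the stroke, from 0 (shut) to 100 (fully open). A call has 1 to 5 rows; each row shifts and turns the commanded pose from where the row before left it, along the tool's axes as they then stand; what a row does not reach is not made up. A row lasts 1/12 s, in which the tool goes at most 41.7 mm and 7.16 degrees, less where a joint would pass 70% of its speed; a pose out of reach is approached as far as the arm can. A call is refused whole if a number of a shift passes 41.7 or a number of a turn 0.125, either way. A call with a gripper value outside its range is refused whole. The fingers move at their own pace and stop on an object; the grip force is fixed at half the most. Time passes only in rows, so rows that do not move let the fingers close. It gives the time, the measured TCP pose, the force, the opening and the grip force at its end, in the units of the state.
- bot.read_state(): the state, without advancing time (a new reading comes with each control period).
- bot.capture(name): name is "side" or "top" or "wrist"; returns (picture, depth): 384x512x3 uint8, red, green, blue; 384x512 float32, m along the optical axis (not along the pixel's ray), 0 where there is no reading.
- bot.camera_model(name): a dict with "intrinsics" (3x3 intrinsics, pixels), "rvec" (rotation vector, rad) and "tvec" (3), from world to camera coordinates, as OpenCV has them; the wrist camera has in their place "tool_from_camera" (4x4, takes a point from camera to tool coordinates, whose origin is the TCP and whose axes are the flange's). Camera axes: x right, y down, z forward; pixel columns grow to the right and rows downward; lengths in m; the calibration is good to about 2 mm. A picture is of the moment at which its call begins: read the wrist's pose just before it. camera_model takes no time and is no camera call.
- bot.hand_in(): hands the job in; it is judged then, once.
Trained networks look in the newest picture that a camera, given by its name, has taken for a name from the list of things; names that differ only in an ending like _2 or _b are one class to them, and where a whole thing is asked for, a point or a joint stands for the part that bears it (a point fixed in the world has none). Each returns a list of dicts, best first, with "conf" (0 to 1); they miss things now and then, are a little off and sometimes report something else, mostly with a low value. They report only what shows in the picture. A call takes as long as a camera call. They do not tell look-alikes from the thing itself.
- bot.spot_in(label, camera): "at" ([x, y, z] in m, in the coordinates of the camera as it stood for that picture, good to about 4 mm: the middle of the surface that is visible of it).
- bot.trace(label, camera): "mask" (384x512 bool, what is visible of it).
The state is a dict: "time_s": time; "joint_positions": joint angles; "qvel": joint speeds; "tau": joint torques, N m; "position": TCP position; "tcp_rot": TCP orientation; "force": force on the tool from outside, world axes, zero at the start; "moment": the same for the moment, N m; "opening": opening from 0.0 (shut) to 1.0 (fully open); "grasp_force": force on a finger pad.
Only numpy, scipy, OpenCV 4.12 (cv2) and the standard library are available. Lean on these libraries where they do the work, as an engineer would, in place of code of your own. Each camera call takes 0.05 s, during which the arm holds its last target. There are 200 camera calls.

## Working session

There is one attempt and no reset: what is moved stays moved. The work goes in short steps, Python scripts to look and compute and a tool call to move; the robot and the scene stay as the last step left them, time stands still between calls to the robot, and variables do not carry over. Pictures are saved under pics/ and viewed, at most 14 in all, crops included, and the job is handed in when it is done.

Besides the shell and the picture viewer there is one more tool, called after ">>>" as name(argument=value, ...), one argument or row to a line, values as JSON. move_arm: Moves the arm, as the interface text tells. Its arguments: {"type":"object","properties":{"increments":{"type":"array"}},"required":["increments"]}

```bash
ls; mkdir -p pics; cat > h.py <<'E'
import numpy as np, cv2
from rig import bot
def cam(name):
    m=bot.camera_model(name); K=np.array(m["intrinsics"])
    if "rvec" in m:
        R=cv2.Rodrigues(np.array(m["rvec"],float))[0]; t=np.array(m["tvec"],float).ravel()
        return K,R.T,-R.T@t
    s=bot.read_state(); T=np.array(m["tool_from_camera"]); Rt=np.array(s["tcp_rot"]); p=np.array(s["position"])
    return K,Rt@T[:3,:3],Rt@T[:3,3]+p
def cloud(name):
    c=cam(name); im,d=bot.capture(name)
    K,R,t=c; v,u=np.mgrid[:384,:512]
    P=np.stack([(u-K[0,2])/K[0,0]*d,(v-K[1,2])/K[1,1]*d,d],-1)@R.T+t
    P[d==0]=np.nan
    return im,d,P,c
def save(n,im,s=1.5):
    cv2.imwrite("pics/"+n,cv2.resize(im[...,::-1],None,fx=s,fy=s,interpolation=cv2.INTER_CUBIC))
E
python3 - <<'E'
from h import *
s=bot.read_state(); print(s["time_s"],np.round(s["tcp_rot"],3).tolist())
for n in ("top","side"):
    im,d,P,c=cloud(n); save(n+"0.png",im); np.savez(n+"0.npz",im=im,P=P)
    print(n,"cam at",c[2].round(3))
    for l in ["supper_board","drinks_board","matchbox","salt_shaker","tea_light","jigger","lime","lemon","cup","olive_jar"]:
        for r in bot.spot_in(l,n):
            if r["conf"]<.25: continue
            a=np.array(r["at"]);px=c[0]@a; print(l,round(r["conf"],2),(c[1]@a+c[2]).round(3),(px[:2]/px[2]).round())
E
```

```text
pics
0.0 [[0.951, 0.31, -0.0], [0.31, -0.951, 0.002], [0.0, -0.002, -1.0]]
top cam at [0.419 0.085 1.288]
supper_board 0.72 [ 0.466 -0.332  0.015] [376. 200.]
drinks_board 0.96 [0.439 0.319 0.017] [166. 208.]
matchbox 0.74 [ 0.413 -0.155  0.015] [319. 217.]
matchbox 0.56 [ 0.508 -0.104  0.017] [303. 186.]
salt_shaker 0.7 [0.584 0.493 0.073] [104. 158.]
salt_shaker 0.47 [0.42  0.14  0.082] [223. 214.]
tea_light 0.59 [ 0.413 -0.051  0.004] [285. 217.]
jigger 0.66 [0.497 0.098 0.058] [238. 189.]
lime 0.48 [0.494 0.004 0.035] [269. 190.]
lime 0.43 [0.497 0.099 0.058] [237. 189.]
lemon 0.85 [0.42  0.037 0.05 ] [258. 214.]
cup 0.68 [ 0.509 -0.103  0.019] [303. 186.]
olive_jar 0.83 [0.49  0.363 0.098] [146. 189.]
side cam at [-0.071  1.133  0.686]
supper_board 0.59 [ 0.463 -0.331  0.009] [308. 146.]
drinks_board 0.82 [0.429 0.354 0.013] [223. 243.]
matchbox 0.48 [ 0.409 -0.141  0.017] [302. 167.]
salt_shaker 0.88 [0.575 0.516 0.047] [134. 251.]
salt_shaker 0.59 [0.412 0.155 0.042] [263. 200.]
tea_light 0.6 [ 0.413 -0.057  0.008] [291. 179.]
jigger 0.8 [0.496 0.109 0.035] [245. 188.]
lime 0.71 [0.493 0.008 0.034] [261. 175.]
cup 0.75 [ 0.5   -0.091  0.036] [272. 162.]
olive_jar 0.73 [0.48  0.386 0.077] [197. 223.]
```

View pics/top0.png

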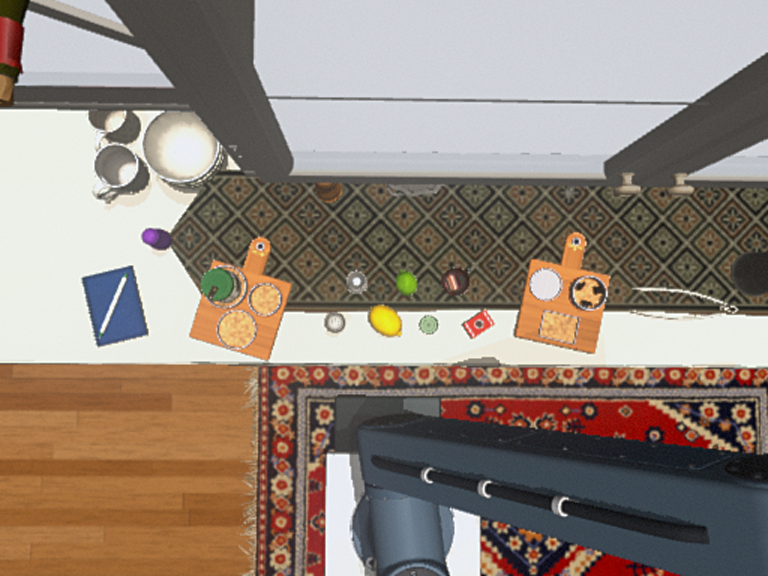

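View pics/side0.png

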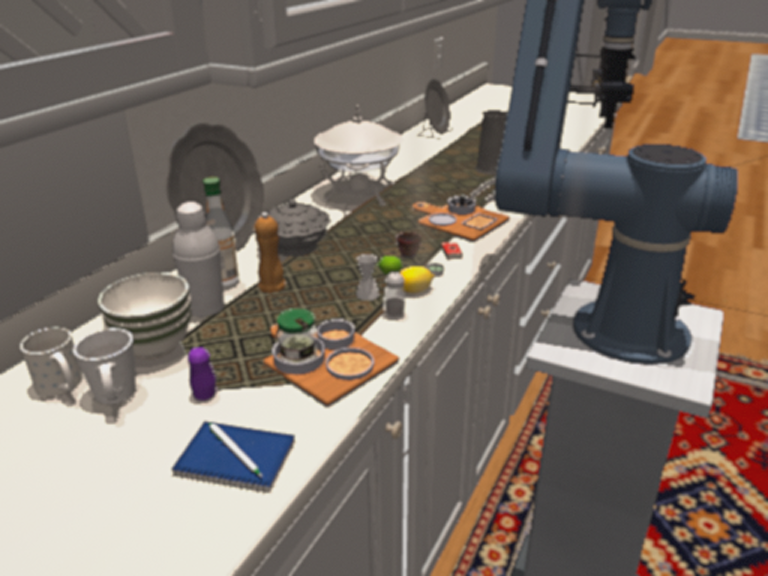

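The top view (1.5x) shows two shaker candidates: purple at (155,239) and glass/steel at (335,322). Two green things could be the lime: the lime at (407,283) and the pale tea light at (428,324). The lemon is yellow at (384,320). Red-brown candidates are the matchbox at (480,323) and the cup at (456,281). By description I choose the shaker at (335,322), and I'll check it in a close crop.

```bash
cat > m1.py <<'E'
from h import *
from scipy.optimize import minimize
D=np.load("top0.npz"); P=D["P"]; im=D["im"]; K,R,t=cam("top")
v,u=np.mgrid[:384,:512]
ray=np.stack([(u-K[0,2])/K[0,0],(v-K[1,2])/K[1,1],np.ones(u.shape)],-1)@R.T
bot.capture("top")
for b,c0 in (("supper_board",(.466,-.332)),("drinks_board",(.439,.319))):
    m=bot.trace(b,"top")[0]["mask"]
    X=(t+ray*((.014-t[2])/ray[...,2])[...,None])[...,:2]
    near=np.hypot(*(X-c0).transpose(2,0,1))<.22
    X,mm=X[near],m[near]|((P[near][:,2]>.008))&False
    mm=m[near]
    def cost(q):
        c,s=np.cos(q[2]),np.sin(q[2]); d=X-q[:2]; lx=d@[c,s]; ly=d@[-s,c]
        e=np.minimum(84-abs(lx*1e3),86-abs(ly*1e3)); w=1/(1+np.exp(-e/1.0))
        use=~((lx>.082)&(abs(ly)<.04))
        return (abs(w-mm)*use).sum()
    best=min((minimize(cost,[c0[0],c0[1],a],method="Nelder-Mead",options=dict(initial_simplex=[[*c0,a],[c0[0]+.03,c0[1],a],[c0[0],c0[1]+.03,a],[*c0,a+.2]])) for a in (-.25,0,.25)),key=lambda r:r.fun)
    print(b,best.x.round(4),round(best.fun,1),mm.sum())
    c,s=np.cos(best.x[2]),np.sin(best.x[2])
    for w in ([(36,-42),(36,45),(-45,0)] if b[0]=="s" else [(37,41),(36,-44),(-40,-6)]):
        print("  well",w,(best.x[:2]+np.array([[c,-s],[s,c]])@w/1e3).round(4))
for l,c0,h in (("shaker",(.42,.14),.09),("tea",(.413,-.054),.015),("match",(.413,-.15),.015),("jigger",(.497,.1),.084),("lime",(.494,.005),.043),("lemon",(.42,.037),.054),("cup",(.509,-.1),.047)):
    r=np.hypot(P[...,0]-c0[0],P[...,1]-c0[1])<.045
    z=P[...,2]; s=r&(z>.55*h)&(z<h+.02)
    Q=P[s]; rect=cv2.minAreaRect((Q[:,:2]*1e3).astype(np.float32)); print(l,len(Q),Q.mean(0).round(4),"zmax",Q[:,2].max().round(4),[np.round(x,1) for x in rect])
save("crop.png",im[175:235,200:345],5)
E
python3 m1.py
```

```text
supper_board [ 0.456  -0.3291 -0.21  ] 97.5 3250
  well (36, -42) [ 0.4824 -0.3777]
  well (36, 45) [ 0.5006 -0.2926]
  well (-45, 0) [ 0.412  -0.3197]
drinks_board [ 0.4423  0.3378 -0.2939] 572.8 2917
  well (37, 41) [0.4896 0.3664]
  well (36, -44) [0.464  0.2853]
  well (-40, -6) [0.4023 0.3437]
shaker 124 [0.4184 0.1405 0.0806] zmax 0.0937 [array([417.9, 141.4]), array([35.8, 36.6]), np.float64(78.2)]
tea 62 [ 0.4142 -0.0513  0.0111] zmax 0.0186 [array([414.8, -50.6]), array([35.6, 60.6]), np.float64(56.4)]
match 213 [ 0.4172 -0.1538  0.0162] zmax 0.0221 [array([ 411.4, -158. ]), array([50.3, 55.9]), np.float64(34.5)]
jigger 120 [0.5027 0.1002 0.0679] zmax 0.0868 [array([503. , 100.3]), array([35.6, 35.5]), np.float64(1.1)]
lime 188 [ 0.4999 -0.0015  0.0369] zmax 0.0471 [array([501.5,  -2.3]), array([40.3, 49.8]), np.float64(89.7)]
lemon 352 [0.4223 0.0407 0.0459] zmax 0.0582 [array([421.1,  39. ]), array([77.9, 52. ]), np.float64(44.9)]
cup 102 [ 0.5071 -0.1077  0.0413] zmax 0.0524 [array([ 503.7, -102.7]), array([60.9, 55.3]), np.float64(86.4)]
```

View pics/crop.png

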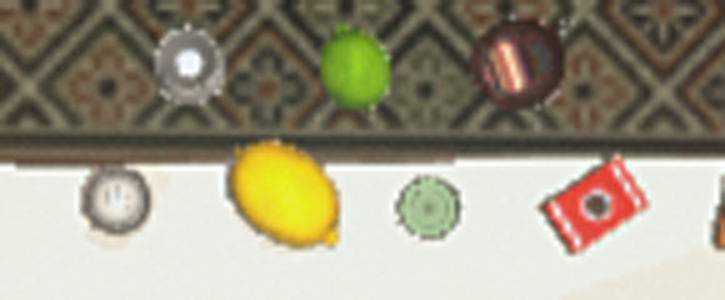

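The crop confirms the choice: glass shaker at (117,200), with the purple one outside the crop. It also shows the lemon (285,193), tea light (428,207), matchbox (597,203), jigger (188,65), lime (355,68) and cup (517,65). I'm moving now, over the supper board first for a close view.

>>> move_arm(
  increments=[
    {"xyz": [40, 0, 0], "roll": 0.105, "grip": 100},
    {"xyz": [40, 0, 0], "roll": 0.105, "grip": 100},
    {"xyz": [40, 0, 0], "roll": 0.105, "grip": 100},
    {"xyz": [12, -33, -15], "roll": 0, "grip": 100},
    {"xyz": [12, -33, -15], "roll": 0, "grip": 100},
  ],
)

```text
time_s: 1.67
position: [0.336, -0.5025, 0.2504]
tcp_rot: [[1.0, 0.001, -0.001], [0.001, -1.0, 0.003], [-0.001, -0.003, -1.0]]
force: [-0.2, 0.5, 0.4]
opening: 0.999
grasp_force: 0.0
```

>>> move_arm(
  increments=[
    {"xyz": [12, -33, -15], "roll": 0, "grip": 100},
    {"xyz": [12, -33, -15], "roll": 0, "grip": 100},
    {"xyz": [12, -33, -15], "roll": 0, "grip": 100},
    {"xyz": [12, -33, -15], "roll": 0, "grip": 100},
    {"xyz": [12, -33, 0], "roll": 0, "grip": 100},
  ],
)

```text
time_s: 2.08
position: [0.3961, -0.3382, 0.3158]
tcp_rot: [[1.0, -0.0, 0.004], [-0.0, -1.0, -0.005], [0.004, 0.005, -1.0]]
force: [1.7, -0.1, -0.0]
opening: 1.003
grasp_force: 0.0
```

```bash
python3 - <<'E'
from h import *
s=bot.read_state(); print(s["time_s"],s["position"],np.round(s["tcp_rot"],3).tolist(),s["joint_positions"],s["qvel"])
print(bot.camera_model("wrist"))
im,d,P,c=cloud("wrist"); save("w1.png",im); np.savez("w1.npz",im=im,P=P)
for l in ["supper_board","matchbox","cup"]:
    for r in bot.spot_in(l,"wrist"):
        a=np.array(r["at"]); print(l,round(r["conf"],2),(c[1]@a+c[2]).round(4))
E
```

```text
2.0833 [ 0.39605043 -0.33821379  0.31577337] [[1.0, -0.0, 0.004], [-0.0, -1.0, -0.005], [0.004, 0.005, -1.0]] [-5.28069083e+01  1.59972148e+01  9.00948564e+01  8.53041535e-03
  7.35210278e+01  3.72131720e+01] [ 38.88481661 -12.44422668  22.5931483    0.19409856  -9.28493663
  38.42561964]
{'intrinsics': array([[278.39945588,   0.        , 257.53637373],
       [  0.        , 278.39945588, 193.88082991],
       [  0.        ,   0.        ,   1.        ]]), 'tool_from_camera': array([[ 7.68032592e-05, -9.60882337e-01, -2.76956908e-01,
         7.61181523e-02],
       [ 9.99999960e-01,  1.49095083e-04, -2.39963596e-04,
        -8.67415651e-04],
       [ 2.71869695e-04, -2.76956878e-01,  9.60882310e-01,
        -1.62368156e-01],
       [ 0.00000000e+00,  0.00000000e+00,  0.00000000e+00,
         1.00000000e+00]])}
supper_board 0.97 [ 0.4792 -0.3392  0.0146]
matchbox 0.9 [ 0.4215 -0.1567  0.0127]
cup 0.83 [ 0.5093 -0.0915  0.0272]
```

View pics/w1.png

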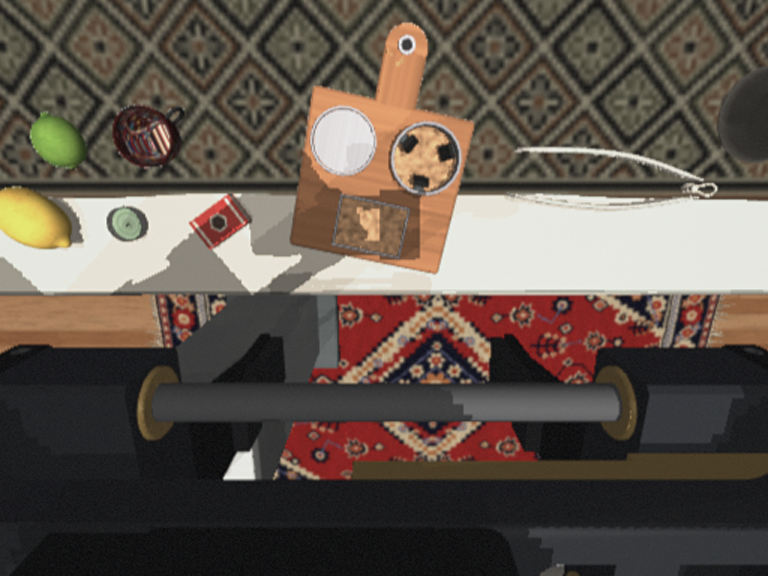

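The wrist view shows the rubber well at (424,158), the saucer at (343,141) and the frame at (371,226). The gripper body is long along tool y. Next I refine the board pose and go to the shaker.

```bash
cat > fit.py <<'E'
from h import *
from scipy.optimize import minimize
def plane(c,px,z):
    K,R,t=c; px=np.atleast_2d(px).astype(float)
    r=np.c_[(px-[K[0,2],K[1,2]])/[K[0,0],K[1,1]],np.ones(len(px))]@R.T
    return t+r*((z-t[2])/r[:,2])[:,None]
def board(mask,c,c0,a0,W,extra=None):
    v,u=np.mgrid[:384,:512]
    X=plane(c,np.c_[u.ravel(),v.ravel()],.014)[:,:2]; ok=np.hypot(*(X-c0).T)<.2
    X=X[ok]; mm=mask.ravel()[ok]
    def cost(q):
        k,s=np.cos(q[2]),np.sin(q[2]); d=X-q[:2]; lx=d@[k,s]; ly=d@[-s,k]
        e=np.minimum(84-abs(lx*1e3),86-abs(ly*1e3)); w=1/(1+np.exp(-np.clip(e,-50,50)))
        use=~((lx>.082)&(abs(ly)<.045))
        if extra is not None: use&=~extra(lx,ly)
        return (abs(w-mm)*use).sum()
    b=minimize(cost,[*c0,a0],method="Nelder-Mead",options=dict(initial_simplex=[[*c0,a0],[c0[0]+.02,c0[1],a0],[c0[0],c0[1]+.02,a0],[*c0,a0+.1]]))
    k,s=np.cos(b.x[2]),np.sin(b.x[2])
    print("board",b.x.round(4),round(b.fun,1),mm.sum())
    for w in W: print("  well",w,(b.x[:2]+np.array([[k,-s],[s,k]])@w/1e3).round(4))
    return b.x
E
python3 - <<'E'
from fit import *
m=bot.camera_model("wrist"); T=m["tool_from_camera"]
Rt=np.array([[1.0,0,.004],[0,-1,-.005],[.004,.005,-1]]);p=np.array([.39605,-.33821,.31577])
c=(m["intrinsics"],Rt@T[:3,:3],Rt@T[:3,3]+p)
board(bot.trace("supper_board","wrist")[0]["mask"],c,(.456,-.329),-.21,[(36,-42),(36,45),(-45,0)])
for n,px,z in (("rubber",(424,158),.036),("saucer",(343,141),.019),("frame",(371,226),.016),("hole",(407,44),.014)): print(n,plane(c,np.array(px)/1.5,z).round(4))
E
```

```text
board [ 0.4594 -0.3299 -0.2069] 419.5 12567
  well (36, -42) [ 0.486  -0.3784]
  well (36, 45) [ 0.5039 -0.2932]
  well (-45, 0) [ 0.4154 -0.3206]
rubber [[ 0.4854 -0.3767  0.036 ]]
saucer [[ 0.5027 -0.2938  0.019 ]]
frame [[ 0.4145 -0.3218  0.016 ]]
hole [[ 0.5937 -0.3592  0.014 ]]
```

>>> move_arm(
  increments=[
    {"xyz": [0, -41, 10], "roll": 0, "grip": 100},
    {"xyz": [0, -41, 10], "roll": 0, "grip": 100},
    {"xyz": [0, -41, 0], "roll": 0, "grip": 100},
    {"xyz": [0, -41, 0], "roll": 0, "grip": 100},
    {"xyz": [0, -41, 0], "roll": 0, "grip": 100},
  ],
)

```text
time_s: 2.75
position: [0.3942, -0.1343, 0.2922]
tcp_rot: [[1.0, -0.004, -0.001], [-0.004, -1.0, 0.0], [-0.001, -0.0, -1.0]]
force: [1.1, -1.0, -0.7]
opening: 1.002
grasp_force: 0.0
```

>>> move_arm(
  increments=[
    {"xyz": [-6, -41, 0], "roll": 0, "grip": 100},
    {"xyz": [-6, -41, 0], "roll": 0, "grip": 100},
    {"xyz": [-6, -41, 0], "roll": 0, "grip": 100},
    {"xyz": [0, -41, 0], "roll": 0, "grip": 100},
    {"xyz": [0, -41, 0], "roll": 0, "grip": 100},
  ],
)

```text
time_s: 3.17
position: [0.3768, 0.0711, 0.2928]
tcp_rot: [[1.0, -0.003, 0.0], [-0.003, -1.0, -0.0], [0.0, 0.0, -1.0]]
force: [0.9, -0.9, 0.6]
opening: 1.0
grasp_force: 0.0
```

>>> move_arm(
  increments=[
    {"xyz": [0, -30, 0], "roll": 0, "grip": 100},
    {"xyz": [0, 0, 0], "roll": 0, "grip": 100},
    {"xyz": [0, 0, 0], "roll": 0, "grip": 100},
  ],
)

```text
time_s: 3.42
position: [0.3772, 0.1008, 0.2926]
tcp_rot: [[1.0, 0.002, -0.0], [0.002, -1.0, -0.001], [-0.0, 0.001, -1.0]]
force: [0.5, 0.8, -0.2]
opening: 1.001
grasp_force: 0.0
```

```bash
cat > look.py <<'E'
import sys; from fit import *
def look(name,labels,n="wrist"):
    s=bot.read_state(); print(s["time_s"],s["position"].round(4),s["joint_positions"].round(1))
    im,d,P,c=cloud(n); save(name+".png",im); np.savez(name+".npz",im=im,P=P)
    for l in labels:
        for r in bot.spot_in(l,n)[:2]:
            a=np.array(r["at"]);px=c[0]@a; print(l,round(r["conf"],2),(c[1]@a+c[2]).round(4),(px[:2]/px[2]).round())
    return im,d,P,c
E
python3 - <<'E'
from look import *
im,d,P,c=look("w2",["salt_shaker","jigger","lime","lemon","tea_light","matchbox","drinks_board"])
for l in ["salt_shaker","jigger","lime","tea_light","matchbox"]:
    r=bot.trace(l,"wrist")
    if not r: continue
    Q=P[r[0]["mask"]]; Q=Q[Q[:,2]>.007]; zt=np.nanpercentile(Q[:,2],95); T=Q[Q[:,2]>zt-.012]
    print(l,len(Q),"top",zt.round(3),T.mean(0).round(4),[np.round(x,1) for x in cv2.minAreaRect((Q[:,:2]*1e3).astype(np.float32))])
E
```

```text
3.4167 [0.3772 0.1008 0.2926] [ -1.5   5.9 107.6  -0.   66.5  88.4]
salt_shaker 0.78 [0.4236 0.141  0.0837] [228. 137.]
salt_shaker 0.27 [0.4261 0.0398 0.0436] [300. 133.]
jigger 0.69 [ 0.5094 -0.1125  0.0252] [408.  73.]
jigger 0.63 [0.5022 0.1035 0.061 ] [256.  75.]
lime 0.76 [0.4997 0.005  0.0351] [327.  79.]
lemon 0.57 [0.4297 0.0442 0.0485] [298. 131.]
tea_light 0.64 [ 0.4186 -0.0489  0.0094] [353. 137.]
matchbox 0.81 [ 0.4202 -0.149   0.0153] [419. 136.]
drinks_board 0.97 [0.4488 0.3111 0.0166] [119. 116.]
salt_shaker 681 top 0.089 [0.4213 0.1401 0.085 ] [array([422.5, 140.3]), array([40.6, 36. ]), np.float64(62.6)]
jigger 983 top 0.084 [0.5071 0.1003 0.0794] [array([502.5, 100.4]), array([39.6, 39.9]), np.float64(44.6)]
lime 984 top 0.042 [ 5.022e-01 -2.000e-04  3.750e-02] [array([ 5.02e+02, -5.00e-01]), array([51.1, 43.6]), np.float64(47.4)]
tea_light 4124 top 0.1 [0.4927 0.3656 0.0979] [array([492.2, 367.3]), array([66. , 64.2]), np.float64(9.9)]
matchbox 910 top 0.017 [ 0.4205 -0.1512  0.0151] [array([ 419.8, -153.5]), array([37. , 55.9]), np.float64(34.3)]
```

View pics/w2.png

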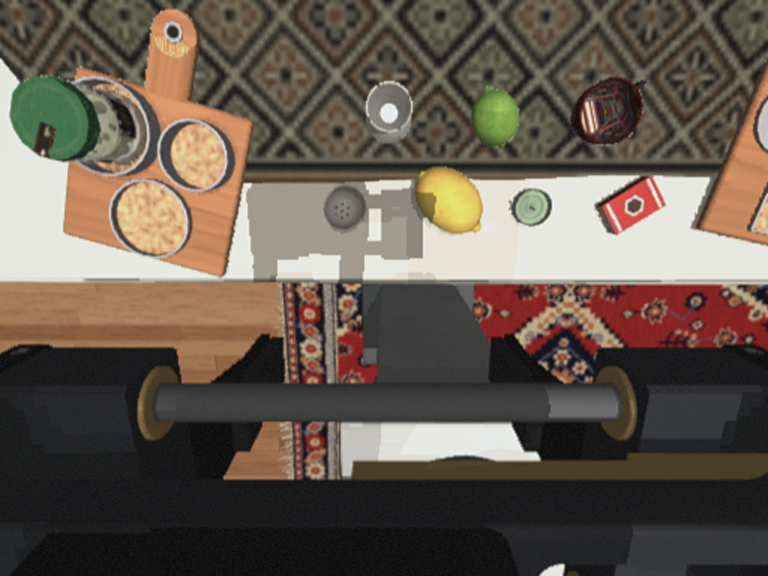

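The wrist view shows the shaker's dome at (345,207), clear of the lemon at (449,200). The drinks board's collar is at (197,156) and its ring at (151,219). Descending on the shaker.

>>> move_arm(
  increments=[
    {"xyz": [9, -8, 38], "roll": 0, "grip": 100},
    {"xyz": [9, -8, 38], "roll": 0, "grip": 100},
    {"xyz": [9, -8, 38], "roll": 0, "grip": 100},
    {"xyz": [9, -8, 38], "roll": 0, "grip": 100},
    {"xyz": [8, -7, 36], "roll": 0, "grip": 100},
  ],
)

```text
time_s: 4.48
position: [0.4214, 0.1401, 0.1032]
tcp_rot: [[1.0, -0.0, 0.001], [-0.0, -1.0, 0.0], [0.001, -0.0, -1.0]]
force: [0.3, -0.5, -0.0]
opening: 1.003
grasp_force: 0.0
```

>>> move_arm(
  increments=[
    {"xyz": [0, 0, 26], "roll": 0, "grip": 100},
    {"xyz": [0, 0, 24], "roll": 0, "grip": 100},
    {"xyz": [0, 0, 0], "roll": 0, "grip": 100},
    {"xyz": [0, 0, 0], "roll": 0, "grip": 0},
    {"xyz": [0, 0, 0], "roll": 0, "grip": 0},
  ],
)

```text
time_s: 4.9
position: [0.4213, 0.1397, 0.0556]
tcp_rot: [[1.0, -0.0, 0.001], [-0.0, -1.0, 0.0], [0.001, -0.0, -1.0]]
force: [-1.2, 1.1, -0.5]
opening: 0.916
grasp_force: 0.0
```

>>> move_arm(
  increments=[
    {"xyz": [0, 0, 0], "roll": 0, "grip": 0},
    {"xyz": [0, 0, 0], "roll": 0, "grip": 0},
    {"xyz": [0, 0, 0], "roll": 0, "grip": 0},
    {"xyz": [0, 0, 0], "roll": 0, "grip": 0},
  ],
)

```text
time_s: 5.23
position: [0.4212, 0.1396, 0.0558]
tcp_rot: [[1.0, -0.0, 0.002], [-0.0, -1.0, 0.0], [0.002, -0.0, -1.0]]
force: [0.2, -0.0, -0.3]
opening: 0.632
grasp_force: 0.0
```

```bash
python3 - <<'E'
from fit import *
m=bot.camera_model("wrist"); T=m["tool_from_camera"]
Rt=np.array([[1.0,.002,0],[.002,-1,-.001],[0,.001,-1]]);p=np.array([.3772,.1008,.2926])
c=(m["intrinsics"],Rt@T[:3,:3],Rt@T[:3,3]+p)
m=bot.trace("drinks_board","wrist")
for n,px,z in (("collar",(197,156),.036),("ring",(151,219),.024),("hole",(172,33),.014),("near corners",(63,232),.014),("",(223,276),.014),("far r",(251,122),.014)): print(n,plane(c,np.array(px)/1.5,z).round(4))
s=bot.read_state(); print(s["opening"]*87,s["grasp_force"],s["position"],s["force"])
E
```

```text
collar [[0.4662 0.2825 0.036 ]]
ring [[0.4051 0.3423 0.024 ]]
hole [[0.5761 0.3018 0.014 ]]
near corners [[0.3902 0.4428 0.014 ]]
 [[0.3427 0.279  0.014 ]]
far r [[0.4989 0.2349 0.014 ]]
50.84734446816183 0.0 [0.42105943 0.13961397 0.05560942] [-0.46677176 -0.16584549  0.07137353]
```

>>> move_arm(
  increments=[
    {"xyz": [0, 0, 0], "roll": 0, "grip": 0},
    {"xyz": [0, 0, 0], "roll": 0, "grip": 0},
    {"xyz": [0, 0, 0], "roll": 0, "grip": 0},
    {"xyz": [0, 0, 0], "roll": 0, "grip": 0},
    {"xyz": [0, 0, 0], "roll": 0, "grip": 0},
  ],
)

```text
time_s: 5.7
position: [0.4208, 0.1397, 0.055]
tcp_rot: [[1.0, -0.0, 0.0], [-0.0, -1.0, 0.0], [0.0, -0.0, -1.0]]
force: [-0.3, 1.3, 3.0]
opening: 0.385
grasp_force: 29.0
```

>>> move_arm(
  increments=[
    {"xyz": [0, 0, 0], "roll": 0, "grip": 0},
    {"xyz": [0, 0, -10], "roll": 0, "grip": 0},
    {"xyz": [0, 0, -30], "roll": 0, "grip": 0},
    {"xyz": [0, 0, -38], "roll": 0, "grip": 0},
    {"xyz": [0, 0, -38], "roll": 0, "grip": 0},
  ],
)

```text
time_s: 6.12
position: [0.4191, 0.1393, 0.171]
tcp_rot: [[1.0, -0.0, -0.004], [-0.0, -1.0, -0.0], [-0.004, 0.0, -1.0]]
force: [1.0, -0.1, -1.4]
opening: 0.385
grasp_force: 28.7
```

>>> move_arm(
  increments=[
    {"xyz": [5, 20, 0], "roll": 0, "grip": 0},
    {"xyz": [5, 40, 0], "roll": 0, "grip": 0},
    {"xyz": [5, 40, 0], "roll": 0, "grip": 0},
    {"xyz": [5, 40, 0], "roll": 0, "grip": 0},
    {"xyz": [5, 40, 0], "roll": 0, "grip": 0},
  ],
)

```text
time_s: 6.53
position: [0.4449, -0.0419, 0.1706]
tcp_rot: [[1.0, 0.001, -0.001], [0.001, -1.0, 0.0], [-0.001, -0.0, -1.0]]
force: [1.6, 0.5, -1.4]
opening: 0.383
grasp_force: 28.7
```

>>> move_arm(
  increments=[
    {"xyz": [5, 40, 0], "roll": 0, "grip": 0},
    {"xyz": [5, 40, 0], "roll": 0, "grip": 0},
    {"xyz": [5, 40, 0], "roll": 0, "grip": 0},
    {"xyz": [5, 40, 0], "roll": 0, "grip": 0},
    {"xyz": [5, 40, 0], "roll": 0, "grip": 0},
  ],
)

```text
time_s: 6.95
position: [0.4697, -0.2422, 0.1702]
tcp_rot: [[1.0, -0.001, -0.002], [-0.001, -1.0, 0.001], [-0.002, -0.001, -1.0]]
force: [1.1, -0.0, -1.4]
opening: 0.385
grasp_force: 28.7
```

>>> move_arm(
  increments=[
    {"xyz": [5, 40, 0], "roll": 0, "grip": 0},
    {"xyz": [5, 40, 0], "roll": 0, "grip": 0},
    {"xyz": [4, 40, 0], "roll": 0, "grip": 0},
    {"xyz": [0, 17, 20], "roll": 0, "grip": 0},
    {"xyz": [0, 0, 0], "roll": 0, "grip": 0},
  ],
)

```text
time_s: 7.37
position: [0.4831, -0.3816, 0.1475]
tcp_rot: [[1.0, -0.004, -0.002], [-0.004, -1.0, 0.0], [-0.002, -0.0, -1.0]]
force: [-0.1, 0.6, -0.6]
opening: 0.383
grasp_force: 28.7
```

```bash
python3 - <<'E'
from look import *
s=bot.read_state(); print(s["grasp_force"],s["force"])
look("w3",["salt_shaker","supper_board"])
look("s3",["salt_shaker","supper_board"],"side")
im=np.load("s3.npz")["im"]; w=np.load("w3.npz")["im"]
save("c3.png",np.vstack([cv2.resize(w[40:280,110:430],(640,480))[:,:,:], ]),1.2)
E
```

```text
28.657897260163736 [-0.11626276  0.5832316  -0.63371938]
7.3667 [ 0.4831 -0.3816  0.1475] [-48.7  34.7  87.4  -0.1  58.   41.6]
salt_shaker 0.84 [ 0.4963 -0.3797  0.1544] [256. 223.]
supper_board 0.55 [ 0.5072 -0.3345  0.0112] [215. 164.]
7.5167 [ 0.4835 -0.3762  0.1497] [-48.3  34.4  87.6   0.   58.2  41.7]
salt_shaker 0.87 [0.5776 0.5166 0.0477] [133. 251.]
salt_shaker 0.75 [ 0.4755 -0.3597  0.1277] [309. 113.]
supper_board 0.91 [ 0.464  -0.3303  0.0101] [307. 146.]
```

View pics/c3.png

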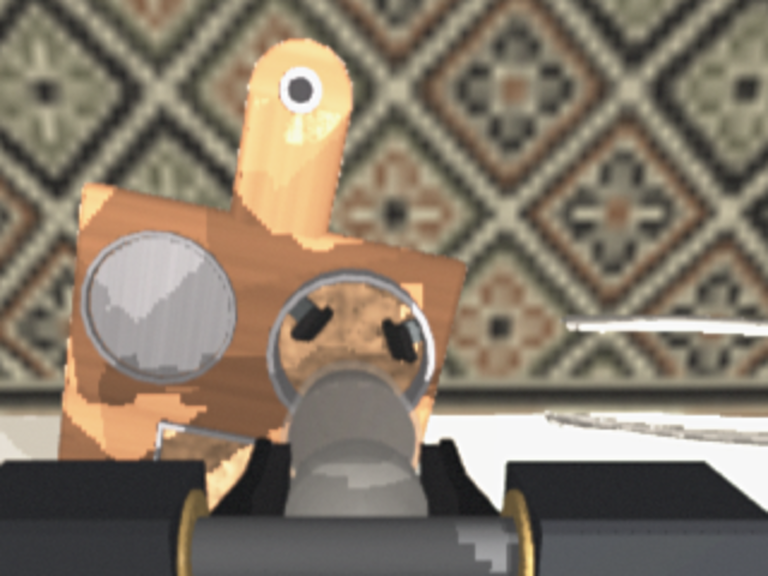

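The crop shows the shaker held upright. The well rim is centred at about (351,345), the saucer at (160,306) and the handle hole at (300,90).

```bash
python3 - <<'E'
from fit import *
m=bot.camera_model("wrist"); T=m["tool_from_camera"]
Rt=np.array([[1.0,-.004,-.002],[-.004,-1,0],[-.002,0,-1]]);p=np.array([.4831,-.3816,.1475])
c=(m["intrinsics"],Rt@T[:3,:3],Rt@T[:3,3]+p)
f=lambda q:np.array([110,40])+np.array(q)/2.4
for n,px,z in (("rimL",(268,345),.036),("rimR",(436,345),.036),("rimTop",(351,270),.036),("saucL",(82,306),.019),("saucR",(236,306),.019),("saucT",(160,231),.019),("saucB",(160,382),.019),("hole",(300,90),.014),("fingerL",(311,322),.036),("fingerR",(400,341),.036)): print(n,plane(c,f(px),z).round(4))
# shaker foot: bottom in picture circle centre ~ (352,432)? at z = tcp-.055
for px in ((290,430),(415,430),(351,369)): print("foot",plane(c,f(px),.1475-.052).round(4))
s=bot.read_state();print(s["position"],s["tcp_rot"].round(4).tolist())
E
```

```text
rimL [[ 0.4909 -0.3444  0.036 ]]
rimR [[ 0.4906 -0.4153  0.036 ]]
rimTop [[ 0.5224 -0.3796  0.036 ]]
saucL [[ 0.5047 -0.2608  0.019 ]]
saucR [[ 0.5044 -0.3287  0.019 ]]
saucT [[ 0.537  -0.2979  0.019 ]]
saucB [[ 0.4694 -0.2922  0.019 ]]
hole [[ 0.5933 -0.3589  0.014 ]]
fingerL [[ 0.5007 -0.3627  0.036 ]]
fingerR [[ 0.4924 -0.4     0.036 ]]
foot [[ 0.4758 -0.3587  0.0955]]
foot [[ 0.4756 -0.4015  0.0955]]
foot [[ 0.4975 -0.3797  0.0955]]
[ 0.48465068 -0.37600813  0.15125477] [[1.0, 0.0013, -0.0001], [0.0013, -1.0, 0.0003], [-0.0001, -0.0003, -1.0]]
```

>>> move_arm(
  increments=[
    {"xyz": [1.3, 2.5, 20], "roll": 0, "grip": 0},
    {"xyz": [0, 0, 20], "roll": 0, "grip": 0},
    {"xyz": [0, 0, 6], "roll": 0, "grip": 0},
    {"xyz": [0, 0, 0], "roll": 0, "grip": 0},
    {"xyz": [0, 0, 0], "roll": 0, "grip": 0},
  ],
)

```text
time_s: 8.08
position: [0.4861, -0.3793, 0.1053]
tcp_rot: [[1.0, 0.001, 0.0], [0.001, -1.0, -0.0], [0.0, 0.0, -1.0]]
force: [-0.2, -0.2, -1.5]
opening: 0.381
grasp_force: 28.7
```

```bash
python3 - <<'E'
from look import *
im,d,P,c=look("w4",[])
save("c4.png",im[60:280,140:380],3)
print(c[1].tolist(),c[2])
E
```

```text
8.0833 [ 0.4861 -0.3793  0.1053] [-48.3  38.   88.9   0.   53.   41.6]
[[0.0008718244296004486, -0.9608951173025975, -0.2769112014097487], [-0.999999584830778, -0.0009111321620608023, 1.3283601664218118e-05], [-0.0002650668496187797, 0.27691107486377237, -0.9608955127157971]] [ 0.5622427  -0.37841077  0.26767657]
```

View pics/c4.png

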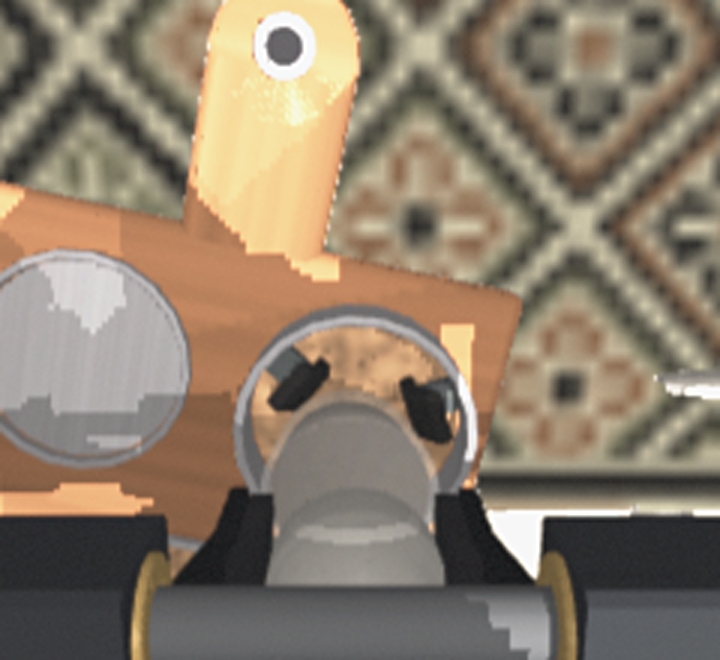

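The crop shows the rim centred at column 355 and the foot at 353, so they are aligned to within about 1 mm. Next I push with a twist.

>>> move_arm(
  increments=[
    {"xyz": [0.8, 0, 4], "roll": 0, "grip": 0},
    {"xyz": [0, 0, 4], "roll": 0.06, "grip": 0},
    {"xyz": [0, 0, 3], "roll": 0.06, "grip": 0},
  ],
)

```text
time_s: 8.38
position: [0.4872, -0.3803, 0.0946]
tcp_rot: [[0.992, -0.123, 0.001], [-0.123, -0.992, -0.001], [0.002, 0.001, -1.0]]
force: [0.9, 0.5, -1.3]
opening: 0.387
grasp_force: 28.7
```

>>> move_arm(
  increments=[
    {"xyz": [0, 0, 3], "roll": 0.06, "grip": 0},
    {"xyz": [0, 0, 3], "roll": 0.06, "grip": 0},
  ],
)

```text
time_s: 8.55
position: [0.487, -0.3806, 0.0887]
tcp_rot: [[0.971, -0.24, 0.001], [-0.24, -0.971, -0.002], [0.001, 0.002, -1.0]]
force: [-1.0, -1.1, 2.6]
opening: 0.388
grasp_force: 28.8
```

>>> move_arm(
  increments=[
    {"xyz": [0, 0, 2.5], "roll": 0.08, "grip": 0},
    {"xyz": [0, 0, 2.5], "roll": 0.08, "grip": 0},
  ],
)

```text
time_s: 8.72
position: [0.487, -0.3814, 0.0848]
tcp_rot: [[0.92, -0.392, 0.001], [-0.392, -0.92, -0.003], [0.002, 0.003, -1.0]]
force: [-2.0, 0.4, 11.0]
opening: 0.385
grasp_force: 29.4
```

>>> move_arm(
  increments=[
    {"xyz": [0, 0, 2.5], "roll": -0.1, "grip": 0},
    {"xyz": [0, 0, 2.5], "roll": -0.1, "grip": 0},
  ],
)

```text
time_s: 8.88
position: [0.4886, -0.3822, 0.0813]
tcp_rot: [[0.981, -0.195, 0.005], [-0.195, -0.981, -0.005], [0.006, 0.004, -1.0]]
force: [-1.3, 0.6, 6.8]
opening: 0.382
grasp_force: 29.4
```

>>> move_arm(
  increments=[
    {"xyz": [0, -0.5, 2.5], "roll": -0.1, "grip": 0},
    {"xyz": [0, -0.5, 2.5], "roll": -0.1, "grip": 0},
  ],
)

```text
time_s: 9.05
position: [0.4884, -0.3811, 0.0759]
tcp_rot: [[1.0, 0.004, 0.004], [0.004, -1.0, -0.005], [0.004, 0.005, -1.0]]
force: [-1.1, -0.3, 7.1]
opening: 0.387
grasp_force: 29.5
```

>>> move_arm(
  increments=[
    {"xyz": [0, 0, 2.5], "roll": 0.1, "grip": 0},
    {"xyz": [0, 0, 2], "roll": 0.1, "grip": 0},
  ],
)

```text
time_s: 9.22
position: [0.4882, -0.3809, 0.0712]
tcp_rot: [[0.979, -0.202, 0.003], [-0.202, -0.979, -0.005], [0.004, 0.004, -1.0]]
force: [-1.7, -1.2, 8.6]
opening: 0.386
grasp_force: 29.5
```

>>> move_arm(
  increments=[
    {"xyz": [0, 0, 2], "roll": 0.1, "grip": 0},
    {"xyz": [0, 0, 1.5], "roll": 0.1, "grip": 0},
  ],
)

```text
time_s: 9.38
position: [0.4883, -0.3814, 0.0687]
tcp_rot: [[0.92, -0.393, 0.004], [-0.393, -0.92, -0.006], [0.006, 0.004, -1.0]]
force: [-2.8, 1.8, 22.0]
opening: 0.387
grasp_force: 30.4
```

>>> move_arm(
  increments=[
    {"xyz": [0, 0, 1], "roll": -0.1, "grip": 0},
    {"xyz": [0, 0, 0], "roll": -0.1, "grip": 0},
  ],
)

```text
time_s: 9.55
position: [0.4891, -0.382, 0.0687]
tcp_rot: [[0.981, -0.195, 0.006], [-0.195, -0.981, -0.007], [0.007, 0.006, -1.0]]
force: [-2.3, 0.4, 16.4]
opening: 0.385
grasp_force: 30.1
```

Force peaked at 22 N at TCP z 0.0687, where the floor was expected at about 0.069, so the shaker is home. Releasing and lifting off.

>>> move_arm(
  increments=[
    {"xyz": [0, 0, 0], "roll": 0, "grip": 80},
    {"xyz": [0, 0, 0], "roll": 0, "grip": 80},
    {"xyz": [0, 0, 0], "roll": 0, "grip": 80},
    {"xyz": [0, 0, -10], "roll": 0, "grip": 80},
    {"xyz": [0, 0, -30], "roll": 0, "grip": 80},
  ],
)

```text
time_s: 9.97
position: [0.4843, -0.3763, 0.1004]
tcp_rot: [[0.98, -0.199, -0.007], [-0.199, -0.98, 0.008], [-0.008, -0.006, -1.0]]
force: [-0.6, -1.1, 0.3]
opening: 0.679
grasp_force: 0.0
```

>>> move_arm(
  increments=[
    {"xyz": [0, 0, -40], "roll": -0.065, "grip": 80},
    {"xyz": [0, 0, -40], "roll": -0.065, "grip": 80},
    {"xyz": [-20, -15, -30], "roll": -0.065, "grip": 80},
    {"xyz": [-30, -25, 0], "roll": 0, "grip": 80},
    {"xyz": [-30, -25, 0], "roll": 0, "grip": 80},
  ],
)

```text
time_s: 10.38
position: [0.4089, -0.3133, 0.2166]
tcp_rot: [[1.0, -0.005, 0.004], [-0.005, -1.0, -0.005], [0.004, 0.005, -1.0]]
force: [-0.8, 0.4, -0.4]
opening: 0.801
grasp_force: 0.0
```

>>> move_arm(
  increments=[
    {"xyz": [-30, -20, 0], "roll": 0, "grip": 80},
    {"xyz": [0, 0, 0], "roll": 0, "grip": 80},
    {"xyz": [0, 0, 0], "roll": 0, "grip": 80},
  ],
)

```text
time_s: 10.63
position: [0.3766, -0.2902, 0.2142]
tcp_rot: [[1.0, -0.006, -0.001], [-0.006, -1.0, 0.001], [-0.001, -0.001, -1.0]]
force: [1.2, -0.8, -0.0]
opening: 0.796
grasp_force: 0.0
```

```bash
python3 - <<'E'
from look import *
im,d,P,c=look("w5",["salt_shaker","tea_light","matchbox"])
r=bot.trace("salt_shaker","wrist")[0]["mask"]; Q=P[r]; print("top z",np.nanpercentile(Q[:,2],[90,97,99]),Q[Q[:,2]>.085].mean(0))
b=board(bot.trace("supper_board","wrist")[0]["mask"],c,(.459,-.33),-.207,[(36,-42),(36,45),(-45,0)])
save("c5.png",im[0:260,60:440],2)
E
```

```text
10.6333 [ 0.3766 -0.2902  0.2142] [-51.1  19.5 103.5   0.   57.1  39.2]
salt_shaker 0.76 [ 0.4852 -0.3675  0.0926] [340.  77.]
tea_light 0.84 [ 0.4186 -0.0457  0.0081] [ 71. 142.]
matchbox 0.69 [ 0.4221 -0.1562  0.0138] [154. 139.]
top z [0.10227005 0.1030492  0.10362409] [ 0.48708509 -0.37754848  0.09853803]
board [ 0.459  -0.3296 -0.2076] 2440.1 18948
  well (36, -42) [ 0.4855 -0.3781]
  well (36, 45) [ 0.5035 -0.293 ]
  well (-45, 0) [ 0.4149 -0.3203]
```

View pics/c5.png

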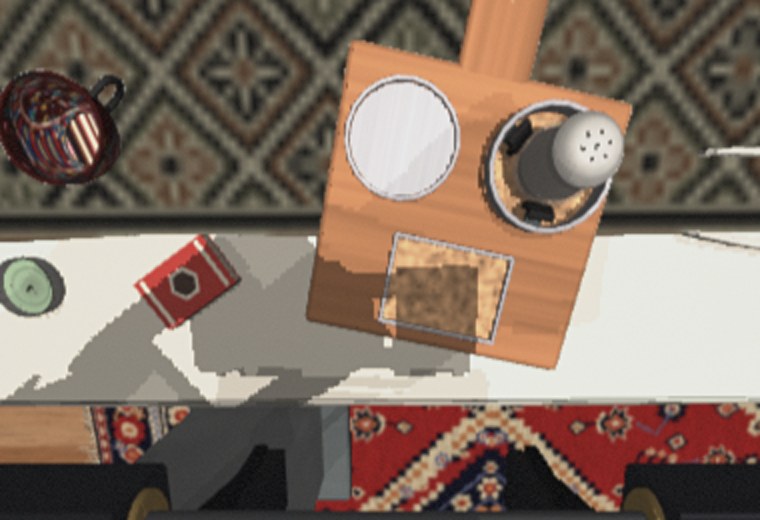

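The crop shows the shaker upright in the rubber well with its top at z 0.1036 (0.104 expected). The saucer is at (402,138), the frame at (447,288), the matchbox at (188,281) and the tea light at (31,287). Tea light next.

>>> move_arm(
  increments=[
    {"xyz": [6, -40, 8], "roll": 0, "grip": 80},
    {"xyz": [7, -40, 10], "roll": 0, "grip": 80},
    {"xyz": [7, -40, 10], "roll": 0, "grip": 80},
    {"xyz": [7, -40, 10], "roll": 0, "grip": 80},
    {"xyz": [7, -40, 10], "roll": 0, "grip": 80},
  ],
)

```text
time_s: 11.35
position: [0.4141, -0.0917, 0.1655]
tcp_rot: [[1.0, -0.006, 0.001], [-0.006, -1.0, -0.0], [0.001, 0.0, -1.0]]
force: [0.7, -0.4, -0.0]
opening: 0.802
grasp_force: 0.0
```

>>> move_arm(
  increments=[
    {"xyz": [6, -41, 10], "roll": 0, "grip": 80},
    {"xyz": [0, 0, 6], "roll": -0.123, "grip": 80},
    {"xyz": [0, 0, 6], "roll": -0.123, "grip": 80},
    {"xyz": [0, 0, 6], "roll": -0.123, "grip": 80},
    {"xyz": [0, 0, 6], "roll": -0.123, "grip": 80},
  ],
)

```text
time_s: 11.77
position: [0.4204, -0.0525, 0.1316]
tcp_rot: [[0.88, 0.475, 0.001], [0.475, -0.88, -0.0], [0.0, 0.0, -1.0]]
force: [1.1, -0.6, 0.7]
opening: 0.797
grasp_force: 0.0
```

>>> move_arm(
  increments=[
    {"xyz": [0, 0, 6], "roll": -0.123, "grip": 80},
    {"xyz": [0, 0, 6], "roll": -0.123, "grip": 80},
    {"xyz": [0, 0, 6], "roll": -0.123, "grip": 80},
    {"xyz": [0, 0, 6], "roll": -0.123, "grip": 80},
    {"xyz": [0, 0, 6], "roll": -0.123, "grip": 80},
  ],
)

```text
time_s: 12.18
position: [0.4204, -0.0532, 0.1016]
tcp_rot: [[0.446, 0.895, 0.001], [0.895, -0.446, -0.0], [0.0, 0.001, -1.0]]
force: [-0.9, 0.2, 0.6]
opening: 0.798
grasp_force: 0.0
```

>>> move_arm(
  increments=[
    {"xyz": [0, 0, 0], "roll": -0.123, "grip": 80},
    {"xyz": [0, 0, 0], "roll": -0.123, "grip": 80},
    {"xyz": [0, 0, 0], "roll": 0, "grip": 80},
    {"xyz": [0, 0, 0], "roll": 0, "grip": 80},
  ],
)

```text
time_s: 12.52
position: [0.4201, -0.0531, 0.1019]
tcp_rot: [[0.224, 0.975, 0.0], [0.975, -0.224, -0.0], [-0.0, 0.0, -1.0]]
force: [0.6, 0.3, -0.3]
opening: 0.797
grasp_force: 0.0
```

```bash
python3 - <<'E'
from look import *
im,d,P,c=look("w6",["tea_light"])
s=bot.read_state();print(s["tcp_rot"].round(3).tolist())
for r in bot.trace("tea_light","wrist")[:1]:
    Q=P[r["mask"]];Q=Q[Q[:,2]>.008];print(len(Q),np.nanmedian(Q,0).round(4),[np.round(x,1) for x in cv2.minAreaRect((Q[:,:2]*1e3).astype(np.float32))])
save("c6.png",im)
E
```

```text
12.5167 [ 0.4201 -0.0531  0.1019] [-22.4  28.  116.8   0.   35.1  -9.5]
tea_light 0.93 [ 0.4176 -0.0492  0.0084] [254. 194.]
[[0.223, 0.975, 0.0], [0.975, -0.223, -0.0], [-0.0, 0.0, -1.0]]
625 [ 0.4174 -0.0519  0.0091] [array([417.1, -49.6]), array([37.8, 36.9]), np.float64(77.2)]
```

>>> move_arm(
  increments=[
    {"xyz": [2.8, -3.7, 35], "roll": 0, "grip": 80},
    {"xyz": [0, 0, 35], "roll": 0, "grip": 80},
    {"xyz": [0, 0, 23.5], "roll": 0, "grip": 80},
    {"xyz": [0, 0, 0], "roll": 0, "grip": 20},
    {"xyz": [0, 0, 0], "roll": 0, "grip": 20},
  ],
)

```text
time_s: 13.08
position: [0.4156, -0.049, 0.0079]
tcp_rot: [[0.222, 0.975, -0.003], [0.975, -0.222, 0.001], [0.001, -0.003, -1.0]]
force: [0.2, -0.1, 1.0]
opening: 0.722
grasp_force: 0.0
```

>>> move_arm(
  increments=[
    {"xyz": [0, 0, 0], "roll": 0, "grip": 20},
    {"xyz": [0, 0, 0], "roll": 0, "grip": 20},
    {"xyz": [0, 0, 0], "roll": 0, "grip": 20},
    {"xyz": [0, 0, 0], "roll": 0, "grip": 20},
    {"xyz": [0, 0, 0], "roll": 0, "grip": 20},
  ],
)

```text
time_s: 13.5
position: [0.4171, -0.0496, 0.0098]
tcp_rot: [[0.221, 0.975, 0.003], [0.975, -0.221, -0.001], [-0.0, 0.003, -1.0]]
force: [0.2, 0.3, 6.9]
opening: 0.412
grasp_force: 30.0
```

>>> move_arm(
  increments=[
    {"xyz": [0, 0, 0], "roll": 0, "grip": 20},
    {"xyz": [0, 0, 0], "roll": 0, "grip": 20},
  ],
)

```text
time_s: 13.67
position: [0.4171, -0.0496, 0.0098]
tcp_rot: [[0.221, 0.975, 0.003], [0.975, -0.221, -0.001], [-0.0, 0.003, -1.0]]
force: [0.1, 0.3, 8.8]
opening: 0.416
grasp_force: 30.0
```

>>> move_arm(
  increments=[
    {"xyz": [0, 0, -20], "roll": 0, "grip": 20},
    {"xyz": [0, 0, -35], "roll": 0, "grip": 20},
    {"xyz": [0, 0, -35], "roll": 0, "grip": 20},
    {"xyz": [-15, 10, 0], "roll": 0, "grip": 20},
    {"xyz": [-31, 20, 0], "roll": 0, "grip": 20},
  ],
)

```text
time_s: 14.08
position: [0.4336, -0.0982, 0.1012]
tcp_rot: [[0.217, 0.976, 0.0], [0.976, -0.217, 0.001], [0.001, 0.0, -1.0]]
force: [0.5, 0.5, -0.1]
opening: 0.415
grasp_force: 30.0
```

>>> move_arm(
  increments=[
    {"xyz": [-31, 20, 0], "roll": 0, "grip": 20},
    {"xyz": [-31, 20, 0], "roll": 0, "grip": 20},
    {"xyz": [-31, 20, 0], "roll": 0, "grip": 20},
    {"xyz": [-31, 20, 0], "roll": 0, "grip": 20},
    {"xyz": [-31, 20, 0], "roll": 0, "grip": 20},
  ],
)

```text
time_s: 14.5
position: [0.4986, -0.2756, 0.0992]
tcp_rot: [[0.222, 0.975, 0.0], [0.975, -0.222, -0.0], [-0.0, 0.0, -1.0]]
force: [0.6, 1.0, 0.5]
opening: 0.412
grasp_force: 30.0
```

>>> move_arm(
  increments=[
    {"xyz": [-18, 8, 0], "roll": 0, "grip": 20},
    {"xyz": [0, 0, 0], "roll": 0, "grip": 20},
    {"xyz": [0, 0, 0], "roll": 0, "grip": 20},
  ],
)

```text
time_s: 14.75
position: [0.502, -0.2941, 0.0987]
tcp_rot: [[0.223, 0.975, -0.0], [0.975, -0.223, 0.0], [0.0, -0.0, -1.0]]
force: [-0.5, 1.0, -0.5]
opening: 0.414
grasp_force: 30.0
```

```bash
python3 - <<'E'
from look import *
s=bot.read_state();print(s["grasp_force"],s["opening"])
im,d,P,c=look("w7",["tea_light"])
save("c7.png",im,1)
E
```

```text
29.99993750003341 0.4141222694501348
14.75 [ 0.502  -0.2941  0.0987] [-41.4  36.5  94.4   0.   49.1 -28.5]
tea_light 0.96 [ 0.5065 -0.2929  0.0981] [264. 236.]
```

View pics/c7.png

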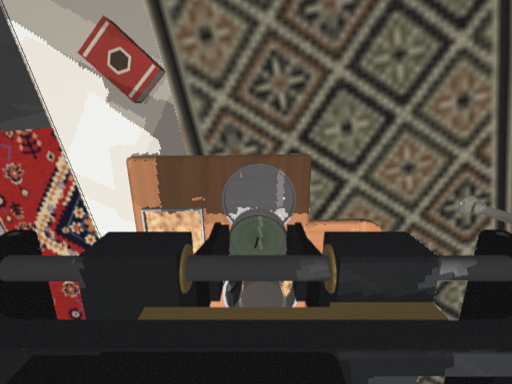

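The picture shows the tea light held level at (258,232) over the saucer at (258,190). Lowering it.

>>> move_arm(
  increments=[
    {"xyz": [0.3, 1.5, 35], "roll": 0, "grip": 20},
    {"xyz": [0, 0, 25], "roll": 0, "grip": 20},
    {"xyz": [0, 0, 13.5], "roll": 0, "grip": 20},
    {"xyz": [0, 0, 0], "roll": 0, "grip": 20},
    {"xyz": [0, 0, 0], "roll": 0, "grip": 80},
  ],
)

```text
time_s: 15.27
position: [0.5032, -0.2915, 0.0249]
tcp_rot: [[0.22, 0.976, -0.002], [0.976, -0.22, 0.002], [0.001, -0.003, -1.0]]
force: [0.1, 0.3, 0.7]
opening: 0.448
grasp_force: 0.0
```

>>> move_arm(
  increments=[
    {"xyz": [0, 0, 0], "roll": 0, "grip": 80},
    {"xyz": [0, 0, 0], "roll": 0, "grip": 80},
    {"xyz": [0, 0, -15], "roll": 0, "grip": 80},
    {"xyz": [0, 0, -35], "roll": 0, "grip": 80},
    {"xyz": [0, 0, -40], "roll": 0, "grip": 80},
  ],
)

```text
time_s: 15.68
position: [0.5026, -0.2922, 0.1152]
tcp_rot: [[0.221, 0.975, -0.003], [0.975, -0.221, 0.003], [0.002, -0.004, -1.0]]
force: [0.7, -0.5, 0.2]
opening: 0.757
grasp_force: 0.0
```

>>> move_arm(
  increments=[
    {"xyz": [0, -20, -35], "roll": 0.123, "grip": 90},
    {"xyz": [30, -20, 0], "roll": 0.123, "grip": 90},
    {"xyz": [30, -20, 0], "roll": 0.123, "grip": 90},
    {"xyz": [20, -20, 0], "roll": 0.123, "grip": 90},
    {"xyz": [0, 0, 0], "roll": 0.123, "grip": 90},
  ],
)

```text
time_s: 16.1
position: [0.4628, -0.1845, 0.1513]
tcp_rot: [[0.745, 0.667, -0.003], [0.667, -0.745, 0.004], [0.0, -0.005, -1.0]]
force: [-0.9, -0.5, -0.1]
opening: 0.898
grasp_force: 0.0
```

>>> move_arm(
  increments=[
    {"xyz": [0, 0, 0], "roll": 0.12, "grip": 90},
    {"xyz": [0, 0, 0], "roll": 0, "grip": 90},
    {"xyz": [0, 0, 0], "roll": 0, "grip": 90},
  ],
)

```text
time_s: 16.35
position: [0.4664, -0.1905, 0.1512]
tcp_rot: [[0.816, 0.578, 0.002], [0.578, -0.816, -0.001], [0.001, 0.002, -1.0]]
force: [0.0, 0.1, 0.8]
opening: 0.902
grasp_force: 0.0
```

```bash
python3 - <<'E'
from look import *
im,d,P,c=look("w8",["tea_light","matchbox"])
s=bot.read_state();print(s["tcp_rot"].round(3).tolist())
for l in ("tea_light","matchbox"):
  for r in bot.trace(l,"wrist")[:2]:
    Q=P[r["mask"]];Q=Q[Q[:,2]>.008];print(l,len(Q),np.nanmedian(Q,0).round(4),[np.round(x,1) for x in cv2.minAreaRect((Q[:,:2]*1e3).astype(np.float32))])
E
```

```text
16.35 [ 0.4664 -0.1905  0.1512] [-34.9  27.  103.5  -0.   49.4  19.8]
tea_light 0.58 [ 0.505  -0.2907  0.0268] [353. 212.]
matchbox 0.74 [ 0.4191 -0.1511  0.015 ] [205. 199.]
[[0.817, 0.576, 0.001], [0.576, -0.817, -0.0], [0.0, 0.001, -1.0]]
tea_light 1033 [ 0.5037 -0.2917  0.0218] [array([ 501.6, -293. ]), array([44.1, 37.3]), np.float64(55.6)]
tea_light 4736 [0.4313 0.0298 0.0448] [array([425.2,  34.6]), array([78.1, 52.2]), np.float64(23.5)]
```

>>> move_arm(
  increments=[
    {"xyz": [-8, -29, 20], "roll": 0.01, "grip": 100},
    {"xyz": [-8, -29, 20], "roll": 0, "grip": 100},
    {"xyz": [0, 0, 20], "roll": 0, "grip": 100},
    {"xyz": [0, 0, 0], "roll": 0, "grip": 100},
    {"xyz": [0, 0, 0], "roll": 0, "grip": 100},
  ],
)

```text
time_s: 17.02
position: [0.4201, -0.1523, 0.0898]
tcp_rot: [[0.824, 0.567, -0.001], [0.567, -0.824, 0.0], [-0.0, -0.001, -1.0]]
force: [0.4, 0.0, 0.5]
opening: 1.0
grasp_force: 0.0
```

```bash
python3 - <<'E'
from look import *
im,d,P,c=look("w9",["matchbox"])
s=bot.read_state();print(s["tcp_rot"].round(3).tolist())
for r in bot.trace("matchbox","wrist")[:1]:
    Q=P[r["mask"]];Q=Q[Q[:,2]>.011];print(len(Q),np.nanmedian(Q,0).round(4),[np.round(x,1) for x in cv2.minAreaRect((Q[:,:2]*1e3).astype(np.float32))])
hsv=cv2.cvtColor(im,cv2.COLOR_RGB2HSV)
q=(np.hypot(P[...,0]-.42,P[...,1]+.152)<.045)&(P[...,2]>.012)&(P[...,2]<.02); Q=P[q]
print(len(Q),[np.round(x,1) for x in cv2.minAreaRect((Q[:,:2]*1e3).astype(np.float32))])
E
```

```text
17.0167 [ 0.4201 -0.1523  0.0898] [-34.3  30.6 114.   -0.   35.5  21.1]
matchbox 0.77 [ 0.4224 -0.1473  0.0165] [255. 198.]
[[0.824, 0.567, 0.003], [0.567, -0.824, -0.002], [0.001, 0.003, -1.0]]
2452 [ 0.4204 -0.1532  0.0157] [array([ 419.6, -153.7]), array([36.6, 56.2]), np.float64(33.9)]
2448 [array([ 419.5, -153.7]), array([36.7, 56.2]), np.float64(34.0)]
```

>>> move_arm(
  increments=[
    {"xyz": [-1.2, 0.9, 35], "roll": 0, "grip": 100},
    {"xyz": [0, 0, 32], "roll": 0, "grip": 100},
    {"xyz": [0, 0, 14], "roll": 0, "grip": 100},
    {"xyz": [0, 0, 0], "roll": 0, "grip": 30},
    {"xyz": [0, 0, 0], "roll": 0, "grip": 30},
  ],
)

```text
time_s: 17.58
position: [0.4202, -0.1541, 0.0093]
tcp_rot: [[0.824, 0.567, 0.001], [0.567, -0.824, -0.0], [0.0, 0.001, -1.0]]
force: [-0.1, -0.3, -0.2]
opening: 0.918
grasp_force: 0.0
```

>>> move_arm(
  increments=[
    {"xyz": [0, 0, 0], "roll": 0, "grip": 30},
    {"xyz": [0, 0, 0], "roll": 0, "grip": 30},
    {"xyz": [0, 0, 0], "roll": 0, "grip": 30},
    {"xyz": [0, 0, 0], "roll": 0, "grip": 30},
    {"xyz": [0, 0, 0], "roll": 0, "grip": 30},
  ],
)

```text
time_s: 18.0
position: [0.42, -0.1538, 0.0102]
tcp_rot: [[0.824, 0.567, 0.002], [0.567, -0.824, -0.001], [0.001, 0.002, -1.0]]
force: [-0.1, 1.0, 7.7]
opening: 0.64
grasp_force: 30.0
```

>>> move_arm(
  increments=[
    {"xyz": [0, 0, 0], "roll": 0, "grip": 30},
    {"xyz": [0, 0, -10], "roll": 0, "grip": 30},
    {"xyz": [0, 0, -30], "roll": 0, "grip": 30},
    {"xyz": [0, 0, -40], "roll": 0.12, "grip": 30},
    {"xyz": [0, 0, -20], "roll": 0.12, "grip": 30},
  ],
)

```text
time_s: 18.42
position: [0.42, -0.1537, 0.1121]
tcp_rot: [[0.937, 0.35, 0.003], [0.35, -0.937, -0.002], [0.002, 0.003, -1.0]]
force: [0.8, -0.1, -0.9]
opening: 0.64
grasp_force: 30.0
```

>>> move_arm(
  increments=[
    {"xyz": [0, 0, 0], "roll": 0.12, "grip": 30},
    {"xyz": [0, 0, 0], "roll": 0.12, "grip": 30},
    {"xyz": [0, 0, 0], "roll": 0.12, "grip": 30},
    {"xyz": [0, 0, 0], "roll": 0.12, "grip": 30},
    {"xyz": [0, 0, 0], "roll": 0.083, "grip": 30},
  ],
)

```text
time_s: 18.83
position: [0.4192, -0.1533, 0.1096]
tcp_rot: [[0.979, -0.204, 0.0], [-0.204, -0.979, -0.0], [0.001, 0.0, -1.0]]
force: [-0.0, 1.2, -0.6]
opening: 0.642
grasp_force: 30.0
```

>>> move_arm(
  increments=[
    {"xyz": [6, 33, 0], "roll": 0, "grip": 30},
    {"xyz": [6, 33, 0], "roll": 0, "grip": 30},
    {"xyz": [6, 33, 0], "roll": 0, "grip": 30},
    {"xyz": [6, 33, 0], "roll": 0, "grip": 30},
    {"xyz": [6, 33, 0], "roll": 0, "grip": 30},
  ],
)

```text
time_s: 19.25
position: [0.4155, -0.3223, 0.1095]
tcp_rot: [[0.98, -0.199, 0.0], [-0.199, -0.98, 0.0], [-0.0, -0.0, -1.0]]
force: [0.4, -0.1, 0.3]
opening: 0.642
grasp_force: 30.0
```

>>> move_arm(
  increments=[
    {"xyz": [0, 0, 20], "roll": 0, "grip": 30},
    {"xyz": [0, 0, 20], "roll": 0, "grip": 30},
    {"xyz": [0, 0, 0], "roll": 0, "grip": 30},
    {"xyz": [0, 0, 0], "roll": 0, "grip": 30},
  ],
)

```text
time_s: 19.58
position: [0.415, -0.3201, 0.0686]
tcp_rot: [[0.98, -0.199, -0.002], [-0.199, -0.98, 0.003], [-0.003, -0.002, -1.0]]
force: [-0.4, 0.2, -0.3]
opening: 0.632
grasp_force: 30.0
```

```bash
python3 - <<'E'
from look import *
im,d,P,c=look("w10",["matchbox","tea_light"])
save("c10.png",im,1)
E
```

```text
19.5833 [ 0.415  -0.3201  0.0686] [-49.9  36.4 103.6   0.   40.2  51.6]
matchbox 0.83 [ 0.4249 -0.3195  0.0751] [255. 228.]
tea_light 0.55 [ 0.5058 -0.2883  0.0215] [190. 104.]
```

View pics/c10.png

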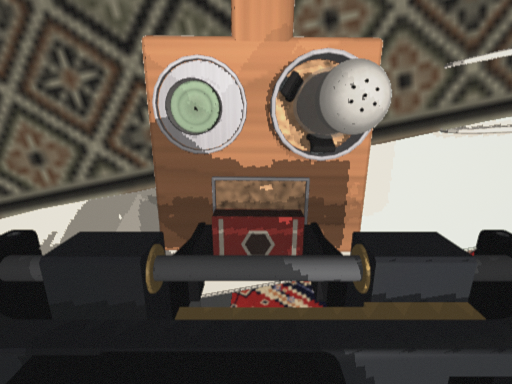

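The picture shows the matchbox (259,232) square over the frame (261,195), with the tea light in its saucer at (193,105) and the shaker standing. Lowering it.

>>> move_arm(
  increments=[
    {"xyz": [0, 0, 20], "roll": 0, "grip": 30},
    {"xyz": [0, 0, 15], "roll": 0, "grip": 30},
    {"xyz": [0, 0, 8], "roll": 0, "grip": 30},
    {"xyz": [0, 0, 0], "roll": 0, "grip": 30},
    {"xyz": [0, 0, 0], "roll": 0, "grip": 90},
  ],
)

```text
time_s: 20.15
position: [0.4162, -0.321, 0.0266]
tcp_rot: [[0.98, -0.198, 0.0], [-0.198, -0.98, -0.0], [0.0, 0.0, -1.0]]
force: [0.5, 0.3, -0.3]
opening: 0.664
grasp_force: 0.0
```

>>> move_arm(
  increments=[
    {"xyz": [0, 0, 0], "roll": 0, "grip": 90},
    {"xyz": [0, 0, 0], "roll": 0, "grip": 90},
    {"xyz": [0, 0, -15], "roll": 0, "grip": 90},
    {"xyz": [0, 0, -35], "roll": 0, "grip": 90},
    {"xyz": [0, 0, -40], "roll": 0, "grip": 90},
  ],
)

```text
time_s: 20.57
position: [0.4148, -0.3199, 0.116]
tcp_rot: [[0.98, -0.199, -0.003], [-0.199, -0.98, 0.004], [-0.004, -0.003, -1.0]]
force: [0.6, -1.6, 0.6]
opening: 0.89
grasp_force: 0.0
```

>>> move_arm(
  increments=[
    {"xyz": [-20, -15, -35], "roll": -0.1, "grip": 100},
    {"xyz": [-20, -15, -30], "roll": -0.1, "grip": 100},
    {"xyz": [0, 0, 0], "roll": 0, "grip": 100},
    {"xyz": [0, 0, 0], "roll": 0, "grip": 100},
  ],
)

```text
time_s: 20.9
position: [0.3816, -0.2861, 0.1825]
tcp_rot: [[1.0, -0.001, 0.003], [-0.001, -1.0, -0.004], [0.003, 0.004, -1.0]]
force: [-0.1, 0.2, -0.5]
opening: 0.99
grasp_force: 0.0
```

```bash
python3 - <<'E'
from look import *
im,d,P,c=look("w11",["matchbox","tea_light","salt_shaker"])
for l in ("matchbox","tea_light","salt_shaker"):
  for r in bot.trace(l,"wrist")[:1]:
    Q=P[r["mask"]];print(l,np.nanpercentile(Q[:,2],[50,95]).round(4));Q=Q[Q[:,2]>.024];print(len(Q),[np.round(x,1) for x in cv2.minAreaRect((Q[:,:2]*1e3).astype(np.float32))])
save("c11.png",im,1)
E
```

```text
20.9 [ 0.3816 -0.2861  0.1825] [-50.3  22.3 105.6   0.   51.9  39.7]
matchbox 0.9 [ 0.4162 -0.3189  0.0299] [287. 152.]
tea_light 0.74 [ 0.4847 -0.367   0.0927] [354.  81.]
salt_shaker 0.86 [ 0.4858 -0.3676  0.0932] [355.  79.]
matchbox [0.0297 0.0309]
1527 [array([ 415.5, -319.6]), array([56.1, 35.6]), np.float64(78.3)]
tea_light [0.0217 0.0276]
106 [array([ 503.1, -292. ]), array([34.7, 37.9]), np.float64(82.8)]
salt_shaker [0.094  0.1029]
2368 [array([ 491.6, -376.5]), array([36.6, 50.4]), np.float64(85.4)]
```

View pics/c11.png

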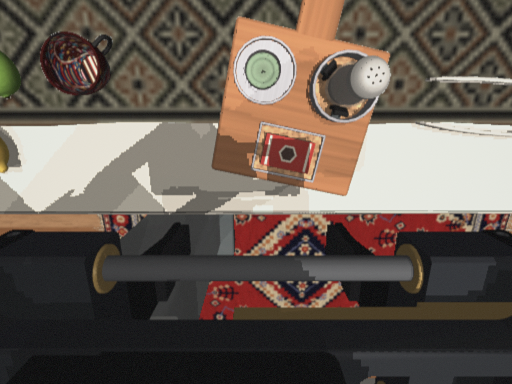

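The supper board is complete: matchbox (287,152) inside the frame, tea light (263,70) in the saucer, shaker (350,80) upright. Jigger next.

>>> move_arm(
  increments=[
    {"xyz": [12, -38, 0], "roll": 0, "grip": 100},
    {"xyz": [12, -39, 0], "roll": 0, "grip": 100},
    {"xyz": [12, -39, 0], "roll": 0, "grip": 100},
    {"xyz": [12, -39, 0], "roll": 0, "grip": 100},
    {"xyz": [12, -39, 0], "roll": 0, "grip": 100},
  ],
)

```text
time_s: 21.67
position: [0.4417, -0.0905, 0.1793]
tcp_rot: [[1.0, -0.001, -0.001], [-0.001, -1.0, 0.001], [-0.001, -0.001, -1.0]]
force: [1.0, -0.4, -0.8]
opening: 1.002
grasp_force: 0.0
```

>>> move_arm(
  increments=[
    {"xyz": [12, -39, 0], "roll": 0, "grip": 100},
    {"xyz": [12, -39, 0], "roll": 0, "grip": 100},
    {"xyz": [12, -39, 0], "roll": 0, "grip": 100},
    {"xyz": [12, -39, 0], "roll": 0, "grip": 100},
    {"xyz": [13, -37, 0], "roll": 0, "grip": 100},
  ],
)

```text
time_s: 22.08
position: [0.5024, 0.1033, 0.1792]
tcp_rot: [[1.0, 0.0, -0.002], [0.0, -1.0, 0.0], [-0.002, -0.0, -1.0]]
force: [1.2, -0.1, -0.1]
opening: 1.002
grasp_force: 0.0
```

>>> move_arm(
  increments=[
    {"xyz": [0, 0, 4], "roll": -0.12, "grip": 100},
    {"xyz": [0, 0, 4], "roll": -0.12, "grip": 100},
    {"xyz": [0, 0, 4], "roll": -0.12, "grip": 100},
    {"xyz": [0, 0, 4], "roll": -0.12, "grip": 100},
    {"xyz": [0, 0, 4], "roll": -0.12, "grip": 100},
  ],
)

```text
time_s: 22.5
position: [0.5025, 0.1012, 0.1588]
tcp_rot: [[0.822, 0.57, -0.002], [0.57, -0.822, -0.0], [-0.001, -0.001, -1.0]]
force: [0.2, -0.1, 0.6]
opening: 1.001
grasp_force: 0.0
```

>>> move_arm(
  increments=[
    {"xyz": [0, 0, 4], "roll": -0.12, "grip": 100},
    {"xyz": [0, 0, 4], "roll": -0.12, "grip": 100},
    {"xyz": [0, 0, 4], "roll": -0.12, "grip": 100},
    {"xyz": [0, 0, 4], "roll": -0.12, "grip": 100},
    {"xyz": [0, 0, 0], "roll": -0.12, "grip": 100},
  ],
)

```text
time_s: 22.92
position: [0.5019, 0.1009, 0.1424]
tcp_rot: [[0.357, 0.934, -0.003], [0.934, -0.357, 0.0], [-0.001, -0.003, -1.0]]
force: [0.0, -0.3, -0.3]
opening: 1.002
grasp_force: 0.0
```

>>> move_arm(
  increments=[
    {"xyz": [0, 0, 0], "roll": -0.08, "grip": 100},
    {"xyz": [0, 0, 0], "roll": 0, "grip": 100},
    {"xyz": [0, 0, 0], "roll": 0, "grip": 100},
  ],
)

```text
time_s: 23.17
position: [0.5025, 0.1009, 0.1433]
tcp_rot: [[0.289, 0.957, -0.001], [0.957, -0.289, 0.0], [-0.0, -0.001, -1.0]]
force: [0.3, 0.3, -1.0]
opening: 0.997
grasp_force: 0.0
```

```bash
python3 - <<'E'
from look import *
im,d,P,c=look("w12",["jigger","drinks_board"])
s=bot.read_state();print(s["tcp_rot"].round(3).tolist())
for r in bot.trace("jigger","wrist")[:1]:
    Q=P[r["mask"]];print(np.nanpercentile(Q[:,2],[50,95]).round(4));Q=Q[Q[:,2]>.07];print(len(Q),Q.mean(0).round(4),[np.round(x,1) for x in cv2.minAreaRect((Q[:,:2]*1e3).astype(np.float32))])
r=bot.trace("drinks_board","wrist")
if r: board(r[0]["mask"],c,(.444,.337),-.283,[(37,41),(36,-44),(-40,-6)],extra=lambda lx,ly:(ly>.0))
save("c12.png",im,1)
E
```

```text
23.1667 [0.5025 0.1009 0.1433] [ -1.2  28.4 102.5   0.   49.2  15.7]
jigger 0.89 [0.5027 0.1012 0.0523] [258. 197.]
drinks_board 0.98 [0.4309 0.2803 0.0128] [129.  31.]
[[0.288, 0.958, -0.0], [0.958, -0.288, 0.0], [-0.0, -0.0, -1.0]]
[0.0524 0.0835]
717 [0.5016 0.0942 0.0785] [array([503.4, 100.4]), array([37. , 37.2]), np.float64(73.5)]
board [ 0.4456  0.3388 -0.2853] 475.8 11036
  well (37, 41) [0.4926 0.3677]
  well (36, -44) [0.4677 0.2864]
  well (-40, -6) [0.4055 0.3442]
```

View pics/c12.png

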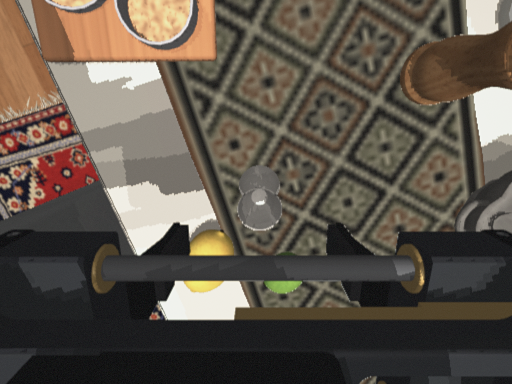

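The jigger is at (259,200), between the open fingers and clear of lemon and lime. Gripping.

>>> move_arm(
  increments=[
    {"xyz": [0, 1, 38], "roll": 0, "grip": 100},
    {"xyz": [0, 0, 38], "roll": 0, "grip": 100},
    {"xyz": [0, 0, 29], "roll": 0, "grip": 100},
    {"xyz": [0, 0, 0], "roll": 0, "grip": 20},
    {"xyz": [0, 0, 0], "roll": 0, "grip": 20},
  ],
)

```text
time_s: 23.83
position: [0.5024, 0.1006, 0.0381]
tcp_rot: [[0.287, 0.958, -0.004], [0.958, -0.287, 0.0], [-0.001, -0.004, -1.0]]
force: [-0.5, 0.3, 0.3]
opening: 0.918
grasp_force: 0.0
```

>>> move_arm(
  increments=[
    {"xyz": [0, 0, 0], "roll": 0, "grip": 20},
    {"xyz": [0, 0, 0], "roll": 0, "grip": 20},
    {"xyz": [0, 0, 0], "roll": 0, "grip": 20},
    {"xyz": [0, 0, 0], "roll": 0, "grip": 20},
    {"xyz": [0, 0, 0], "roll": 0, "grip": 20},
  ],
)

```text
time_s: 24.25
position: [0.5042, 0.1007, 0.0403]
tcp_rot: [[0.287, 0.958, 0.002], [0.958, -0.287, -0.0], [0.001, 0.002, -1.0]]
force: [-0.8, -0.1, 1.3]
opening: 0.557
grasp_force: 0.0
```

>>> move_arm(
  increments=[
    {"xyz": [0, 0, 0], "roll": 0, "grip": 20},
    {"xyz": [0, 0, 0], "roll": 0, "grip": 20},
    {"xyz": [0, 0, 0], "roll": 0, "grip": 20},
  ],
)

```text
time_s: 24.5
position: [0.504, 0.1007, 0.0399]
tcp_rot: [[0.287, 0.958, 0.001], [0.958, -0.287, -0.0], [0.0, 0.001, -1.0]]
force: [-0.9, 0.3, 6.8]
opening: 0.472
grasp_force: 30.1
```

>>> move_arm(
  increments=[
    {"xyz": [0, 0, -15], "roll": 0, "grip": 20},
    {"xyz": [0, 0, -30], "roll": 0, "grip": 20},
    {"xyz": [0, 0, -35], "roll": 0, "grip": 20},
    {"xyz": [33, -18, 0], "roll": 0, "grip": 20},
    {"xyz": [33, -18, 0], "roll": 0, "grip": 20},
  ],
)

```text
time_s: 24.92
position: [0.4904, 0.1737, 0.1213]
tcp_rot: [[0.292, 0.956, 0.006], [0.956, -0.292, 0.001], [0.002, 0.005, -1.0]]
force: [-0.3, 1.0, -1.4]
opening: 0.471
grasp_force: 29.9
```

>>> move_arm(
  increments=[
    {"xyz": [33, -18, 0], "roll": 0, "grip": 20},
    {"xyz": [33, -17, 0], "roll": 0, "grip": 20},
    {"xyz": [33, -17, 0], "roll": 0, "grip": 20},
    {"xyz": [0, 0, 0], "roll": 0, "grip": 20},
    {"xyz": [0, 0, 0], "roll": 0, "grip": 20},
  ],
)

```text
time_s: 25.33
position: [0.4654, 0.2857, 0.1188]
tcp_rot: [[0.283, 0.959, -0.0], [0.959, -0.283, -0.0], [-0.0, -0.0, -1.0]]
force: [-0.3, -0.1, -0.3]
opening: 0.468
grasp_force: 29.9
```

```bash
python3 - <<'E'
from look import *
im,d,P,c=look("w13",["jigger","olive_jar"])
s=bot.read_state();print(s["opening"],s["grasp_force"],s["tcp_rot"].round(3).tolist())
r=bot.trace("drinks_board","wrist")
if r: board(r[0]["mask"],c,(.4456,.3388),-.285,[(37,41),(36,-44),(-40,-6)],extra=lambda lx,ly:(ly<.0)|(lx>0))
# collar rim points from depth
q=(abs(P[...,2]-.036)<.003)&(np.hypot(P[...,0]-.467,P[...,1]-.285)<.045); Q=P[q]; print(len(Q))
A=np.c_[2*Q[:,:2],np.ones(len(Q))]; x=np.linalg.lstsq(A,(Q[:,:2]**2).sum(1),rcond=None)[0]; print("rim circle",x[:2].round(4),np.sqrt(x[2]+x[0]**2+x[1]**2).round(4))
save("c13.png",im,1)
E
```

```text
25.3333 [0.4654 0.2857 0.1188] [19.8 32.6 98.9 -0.  48.5 36.2]
jigger 0.87 [0.462  0.2915 0.1233] [250. 236.]
olive_jar 0.76 [0.4917 0.3701 0.1017] [260.  94.]
0.46537818840248707 29.939507332019275 [[0.288, 0.958, -0.001], [0.958, -0.288, -0.001], [-0.001, -0.001, -1.0]]
board [ 0.4451  0.3399 -0.2799] 685.3 25002
  well (37, 41) [0.4919 0.3691]
  well (36, -44) [0.4675 0.2877]
  well (-40, -6) [0.405  0.3452]
447
rim circle [0.4672 0.2894] 0.0317
```

View pics/c13.png

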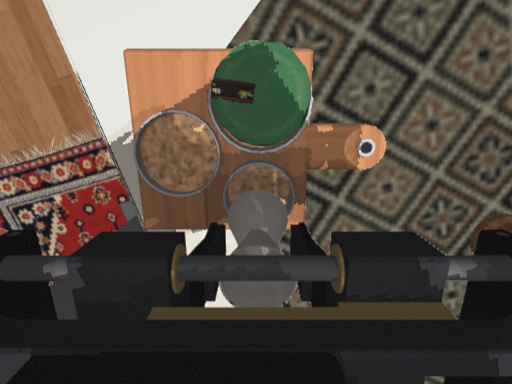

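The jigger (258,245) is in line with the collar (259,190), and the rim circle fit gives (0.467, 0.289). Lowering it.

>>> move_arm(
  increments=[
    {"xyz": [2.7, 0.9, 15], "roll": 0, "grip": 20},
    {"xyz": [0, 0, 18], "roll": 0, "grip": 20},
    {"xyz": [0, 0, 18], "roll": 0, "grip": 20},
    {"xyz": [0, 0, 12], "roll": 0, "grip": 20},
    {"xyz": [0, 0, 0], "roll": 0, "grip": 20},
  ],
)

```text
time_s: 25.95
position: [0.4676, 0.2844, 0.0543]
tcp_rot: [[0.289, 0.957, -0.004], [0.957, -0.29, -0.001], [-0.002, -0.003, -1.0]]
force: [-0.6, 0.1, 0.1]
opening: 0.473
grasp_force: 29.9
```

>>> move_arm(
  increments=[
    {"xyz": [0, 0, 1], "roll": 0, "grip": 20},
    {"xyz": [0, 0, 0], "roll": 0, "grip": 20},
  ],
)

```text
time_s: 26.12
position: [0.4687, 0.2856, 0.0554]
tcp_rot: [[0.288, 0.958, 0.0], [0.958, -0.288, 0.0], [0.0, 0.0, -1.0]]
force: [0.3, 0.1, 0.3]
opening: 0.474
grasp_force: 29.9
```

>>> move_arm(
  increments=[
    {"xyz": [0, 0, 0], "roll": 0, "grip": 80},
    {"xyz": [0, 0, 0], "roll": 0, "grip": 80},
    {"xyz": [0, 0, 0], "roll": 0, "grip": 80},
    {"xyz": [0, 0, -15], "roll": 0, "grip": 80},
    {"xyz": [0, 0, -35], "roll": 0, "grip": 80},
  ],
)

```text
time_s: 26.53
position: [0.4652, 0.2851, 0.1025]
tcp_rot: [[0.287, 0.958, -0.008], [0.958, -0.287, -0.003], [-0.005, -0.007, -1.0]]
force: [0.4, -0.4, 0.4]
opening: 0.75
grasp_force: 0.0
```

>>> move_arm(
  increments=[
    {"xyz": [0, 0, -40], "roll": 0, "grip": 80},
    {"xyz": [-20, 6, -35], "roll": 0, "grip": 80},
    {"xyz": [-38, 13, 0], "roll": 0, "grip": 80},
    {"xyz": [-38, 13, 0], "roll": 0, "grip": 80},
    {"xyz": [-38, 13, 0], "roll": 0, "grip": 80},
  ],
)

```text
time_s: 26.95
position: [0.4731, 0.1442, 0.1817]
tcp_rot: [[0.285, 0.959, 0.004], [0.959, -0.285, 0.0], [0.001, 0.003, -1.0]]
force: [0.5, -0.6, 0.0]
opening: 0.796
grasp_force: 0.0
```

>>> move_arm(
  increments=[
    {"xyz": [-38, 13, 0], "roll": 0, "grip": 80},
    {"xyz": [-38, 13, 0], "roll": 0, "grip": 80},
    {"xyz": [-38, 13, 0], "roll": 0, "grip": 80},
    {"xyz": [-20, 6, 0], "roll": 0, "grip": 80},
    {"xyz": [0, 0, 0], "roll": 0, "grip": 80},
  ],
)

```text
time_s: 27.37
position: [0.4784, -0.0003, 0.1807]
tcp_rot: [[0.292, 0.957, 0.002], [0.957, -0.292, -0.002], [-0.001, 0.003, -1.0]]
force: [-0.2, 0.3, -0.7]
opening: 0.801
grasp_force: 0.0
```

>>> move_arm(
  increments=[
    {"xyz": [0, 0, 0], "roll": 0, "grip": 80},
    {"xyz": [0, 0, 0], "roll": 0, "grip": 80},
  ],
)

```text
time_s: 27.53
position: [0.4772, 0.0043, 0.1803]
tcp_rot: [[0.287, 0.958, 0.0], [0.958, -0.287, 0.0], [0.0, -0.0, -1.0]]
force: [0.4, 0.4, -0.2]
opening: 0.805
grasp_force: 0.0
```

```bash
python3 - <<'E'
from look import *
im,d,P,c=look("w14",["lime","lemon"])
s=bot.read_state();print(s["tcp_rot"].round(3).tolist())
def pca(P,m,zt):
    Q=P[m]
    for lo in zt:
        q=Q[Q[:,2]>lo][:,:2]; mu=q.mean(0); w,V=np.linalg.eigh(np.cov((q-mu).T)); rect=cv2.minAreaRect((q*1e3).astype(np.float32))
        print(lo,len(q),mu.round(4),"std mm",(np.sqrt(w)*1e3).round(1),"long axis deg",np.degrees(np.arctan2(V[1,1],V[0,1])).round(1),[np.round(x,1) for x in rect])
for l in ("lime",):
  for r in bot.trace(l,"wrist")[:1]: pca(P,r["mask"],(.022,.03,.036))
D=np.load("w2.npz");g=cv2.cvtColor(D["im"],cv2.COLOR_RGB2HSV);m=(abs(g[...,0].astype(int)-48)<15)&(g[...,1]>150)&(np.hypot(D["P"][...,0]-.502,D["P"][...,1])<.05)
print("w2");pca(D["P"],m,(.022,.03,.036))
im2,d2,P2,c2=cloud("side"); print([((c2[1]@np.array(r["at"])+c2[2]).round(4),r["conf"]) for r in bot.spot_in("jigger","side")])
P3=np.load("top0.npz"); g=cv2.cvtColor(P3["im"],cv2.COLOR_RGB2HSV);m=(abs(g[...,0].astype(int)-48)<15)&(g[...,1]>150)&(np.hypot(P3["P"][...,0]-.5,P3["P"][...,1])<.05);print("top");pca(P3["P"],m,(.022,.03))
save("c14.png",np.hstack([cv2.resize(im[60:260,150:370],(440,400)),cv2.resize(im2[140:260,190:290],(333,400))]),1)
E
```

```text
27.5333 [0.4772 0.0043 0.1803] [-13.   22.6 105.4   0.   52.    3.7]
lime 0.89 [0.5029 0.0047 0.0351] [279. 177.]
lemon 0.63 [0.43   0.043  0.0499] [205. 166.]
[[0.285, 0.959, -0.0], [0.959, -0.285, 0.0], [0.0, -0.0, -1.0]]
0.022 1300 [0.5028 0.0017] std mm [10.3 13. ] long axis deg -162.1 [array([ 5.021e+02, -5.000e-01]), array([48.2, 45.2]), np.float64(53.6)]
0.03 1120 [0.5024 0.0006] std mm [ 9.9 11.7] long axis deg -161.5 [array([502.3,  -1.3]), array([47.3, 40.3]), np.float64(24.8)]
0.036 749 [ 5.026e-01 -5.000e-04] std mm [8.  9.7] long axis deg -169.0 [array([502.2,  -0.9]), array([38.8, 32.8]), np.float64(17.1)]
w2
0.022 0 [nan nan] std mm [nan nan] long axis deg nan [array([0., 0.]), array([0., 0.]), np.float64(0.0)]
0.03 0 [nan nan] std mm [nan nan] long axis deg nan [array([0., 0.]), array([0., 0.]), np.float64(0.0)]
0.036 0 [nan nan] std mm [nan nan] long axis deg nan [array([0., 0.]), array([0., 0.]), np.float64(0.0)]
[(array([0.4628, 0.2904, 0.0646]), 0.55)]
top
0.022 160 [ 0.5002 -0.0018] std mm [10.2 12.2] long axis deg -162.5 [array([499.9,  -2.4]), array([42.3, 43.4]), np.float64(67.4)]
0.03 152 [ 0.4996 -0.0021] std mm [10.  11.7] long axis deg -163.3 [array([501.2,  -2.2]), array([43.4, 40. ]), np.float64(1.0)]<stdin>:7: RuntimeWarning: Mean of empty slice.
  ret = um.true_divide(
  avg = a.mean(axis, **keepdims_kw)
<stdin>:7: RuntimeWarning: Degrees of freedom <= 0 for slice
  c *= np.true_divide(1, fact)
  c *= np.true_divide(1, fact)
```

View pics/c14.png

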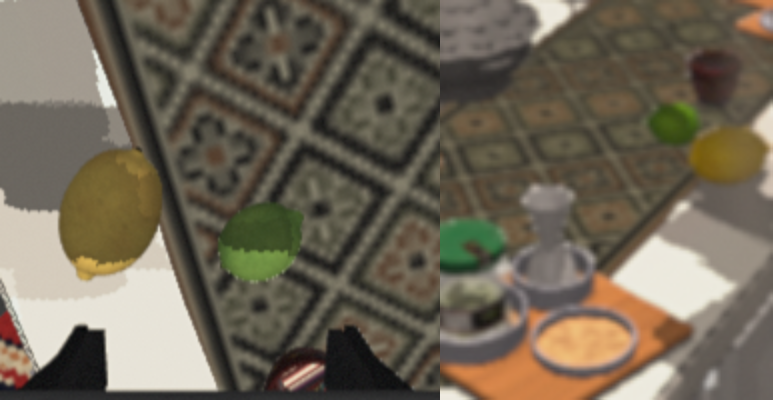

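The left half shows the lime (260,240) with its tip at the upper right, so its long axis lies about 17° from world x, as both cameras' data agree. The right half shows the jigger upright in its collar at (548,240). I'll grip the lime across its measured short axis, at yaw 17°.

>>> move_arm(
  increments=[
    {"xyz": [0, 0, 8], "roll": 0.122, "grip": 80},
    {"xyz": [0, 0, 8], "roll": 0.122, "grip": 80},
    {"xyz": [0, 0, 8], "roll": 0.122, "grip": 80},
    {"xyz": [0, 0, 8], "roll": 0.122, "grip": 80},
    {"xyz": [0, 0, 8], "roll": 0.122, "grip": 80},
  ],
)

```text
time_s: 28.25
position: [0.4775, 0.0043, 0.1397]
tcp_rot: [[0.787, 0.617, 0.0], [0.617, -0.787, -0.0], [0.0, 0.0, -1.0]]
force: [0.3, 0.7, 0.2]
opening: 0.801
grasp_force: 0.0
```

>>> move_arm(
  increments=[
    {"xyz": [0, 0, 0], "roll": 0.122, "grip": 80},
    {"xyz": [0, 0, 0], "roll": 0.122, "grip": 80},
    {"xyz": [0, 0, 0], "roll": 0.122, "grip": 80},
    {"xyz": [22.7, 12.5, 20], "roll": 0, "grip": 80},
    {"xyz": [0, 0, 0], "roll": 0, "grip": 80},
  ],
)

```text
time_s: 28.67
position: [0.5064, -0.0019, 0.1182]
tcp_rot: [[0.954, 0.3, 0.003], [0.3, -0.954, -0.001], [0.003, 0.001, -1.0]]
force: [0.7, -0.5, -0.1]
opening: 0.801
grasp_force: 0.0
```

>>> move_arm(
  increments=[
    {"xyz": [0, 0, 0], "roll": 0, "grip": 80},
    {"xyz": [0, 0, 0], "roll": 0, "grip": 80},
  ],
)

```text
time_s: 28.83
position: [0.5023, -0.0009, 0.1198]
tcp_rot: [[0.954, 0.3, -0.002], [0.3, -0.954, 0.0], [-0.001, -0.001, -1.0]]
force: [-0.5, -0.4, -0.4]
opening: 0.803
grasp_force: 0.0
```

```bash
python3 - <<'E'
from look import *
im,d,P,c=look("w15",["lime"])
s=bot.read_state();print(s["tcp_rot"].round(3).tolist())
for r in bot.trace("lime","wrist")[:1]:
    Q=P[r["mask"]]
    for lo in (.018,.024,.03,.036):
        q=Q[Q[:,2]>lo][:,:2]; mu=q.mean(0); w,V=np.linalg.eigh(np.cov((q-mu).T))
        print(len(q),mu.round(4),(np.sqrt(w)*1e3).round(1),np.degrees(np.arctan2(V[1,1],V[0,1])).round(1),[np.round(x,1) for x in cv2.minAreaRect((q*1e3).astype(np.float32))])
E
```

```text
28.8333 [ 0.5023 -0.0009  0.1198] [-12.9  30.  105.    0.   45.   59.7]
lime 0.9 [5.056e-01 2.000e-04 3.680e-02] [259. 196.]
[[0.954, 0.3, -0.001], [0.3, -0.954, 0.0], [-0.001, -0.0, -1.0]]
1929 [ 5.07e-01 -5.00e-04] [10.6 12.5] -159.9 [array([503.1,  -1.9]), array([48.8, 46.6]), np.float64(55.9)]
1886 [ 0.5066 -0.0007] [10.6 12.3] -159.9 [array([503.4,  -1.6]), array([49.3, 45.5]), np.float64(49.9)]
1652 [ 0.5051 -0.0011] [10.2 11.4] -159.0 [array([503.1,  -2. ]), array([46.7, 41.1]), np.float64(27.0)]
1087 [ 0.5041 -0.0015] [8.  9.6] -171.1 [array([503.1,  -2. ]), array([37.8, 33.4]), np.float64(38.4)]
```

>>> move_arm(
  increments=[
    {"xyz": [0.5, 1, 38], "roll": 0, "grip": 80},
    {"xyz": [0, 0, 38], "roll": 0, "grip": 80},
    {"xyz": [0, 0, 32], "roll": 0, "grip": 80},
    {"xyz": [0, 0, 0], "roll": 0, "grip": 25},
    {"xyz": [0, 0, 0], "roll": 0, "grip": 25},
  ],
)

```text
time_s: 29.4
position: [0.5021, -0.0018, 0.0112]
tcp_rot: [[0.954, 0.299, -0.004], [0.299, -0.954, 0.001], [-0.004, -0.002, -1.0]]
force: [-0.1, -0.6, 0.2]
opening: 0.722
grasp_force: 0.0
```

>>> move_arm(
  increments=[
    {"xyz": [0, 0, 0], "roll": 0, "grip": 25},
    {"xyz": [0, 0, 0], "roll": 0, "grip": 25},
    {"xyz": [0, 0, 0], "roll": 0, "grip": 25},
    {"xyz": [0, 0, 0], "roll": 0, "grip": 25},
    {"xyz": [0, 0, 0], "roll": 0, "grip": 25},
  ],
)

```text
time_s: 29.82
position: [0.5051, -0.0025, 0.0142]
tcp_rot: [[0.954, 0.299, 0.004], [0.299, -0.954, -0.001], [0.004, 0.002, -1.0]]
force: [0.3, 0.5, 8.7]
opening: 0.483
grasp_force: 30.0
```

>>> move_arm(
  increments=[
    {"xyz": [0, 0, 0], "roll": 0, "grip": 25},
    {"xyz": [0, 0, -10], "roll": 0, "grip": 25},
    {"xyz": [0, 0, -30], "roll": 0, "grip": 25},
    {"xyz": [0, 0, -40], "roll": 0, "grip": 25},
    {"xyz": [0, 0, -30], "roll": 0, "grip": 25},
  ],
)

```text
time_s: 30.23
position: [0.5036, -0.0022, 0.1249]
tcp_rot: [[0.954, 0.299, 0.001], [0.299, -0.954, -0.0], [0.001, 0.001, -1.0]]
force: [0.9, -0.3, -0.3]
opening: 0.485
grasp_force: 30.0
```

>>> move_arm(
  increments=[
    {"xyz": [1, -40, 0], "roll": 0, "grip": 25},
    {"xyz": [1, -40, 0], "roll": 0, "grip": 25},
    {"xyz": [1, -40, 0], "roll": 0, "grip": 25},
    {"xyz": [1, -40, 0], "roll": 0, "grip": 25},
    {"xyz": [1, -40, 0], "roll": 0, "grip": 25},
  ],
)

```text
time_s: 30.65
position: [0.4478, 0.1916, 0.1234]
tcp_rot: [[0.954, 0.298, 0.002], [0.298, -0.954, 0.0], [0.002, 0.0, -1.0]]
force: [0.9, 1.0, -0.9]
opening: 0.484
grasp_force: 30.0
```

>>> move_arm(
  increments=[
    {"xyz": [1, -40, 0], "roll": 0, "grip": 25},
    {"xyz": [1, -40, 0], "roll": 0, "grip": 25},
    {"xyz": [1, -40, 0], "roll": 0, "grip": 25},
    {"xyz": [1, -40, 0], "roll": 0, "grip": 25},
    {"xyz": [0, 0, 0], "roll": 0.12, "grip": 25},
  ],
)

```text
time_s: 31.07
position: [0.4025, 0.3504, 0.1236]
tcp_rot: [[0.982, 0.187, 0.003], [0.187, -0.982, 0.004], [0.003, -0.004, -1.0]]
force: [0.7, -0.0, 0.1]
opening: 0.485
grasp_force: 30.0
```

>>> move_arm(
  increments=[
    {"xyz": [0, 0, 0], "roll": 0.12, "grip": 25},
    {"xyz": [0, 0, 0], "roll": 0.12, "grip": 25},
    {"xyz": [0, 0, 0], "roll": 0.12, "grip": 25},
    {"xyz": [0, 0, 0], "roll": 0.11, "grip": 25},
    {"xyz": [0, 0, 0], "roll": 0, "grip": 25},
  ],
)

```text
time_s: 31.48
position: [0.4043, 0.3441, 0.1231]
tcp_rot: [[0.959, -0.284, 0.001], [-0.284, -0.959, 0.0], [0.001, -0.001, -1.0]]
force: [0.6, -0.1, -0.7]
opening: 0.483
grasp_force: 30.0
```

```bash
python3 - <<'E'
from look import *
im,d,P,c=look("w16",["lime","jigger","olive_jar"])
s=bot.read_state();print(s["opening"],s["grasp_force"],s["tcp_rot"].round(3).tolist())
q=(abs(P[...,2]-.024)<.002)&(np.hypot(P[...,0]-.405,P[...,1]-.345)<.05); Q=P[q]; print(len(Q))
A=np.c_[2*Q[:,:2],np.ones(len(Q))]; x=np.linalg.lstsq(A,(Q[:,:2]**2).sum(1),rcond=None)[0]; print("ring",x[:2].round(4),np.sqrt(x[2]+x[0]**2+x[1]**2).round(4))
for r in bot.trace("jigger","wrist")[:1]:
    Q=P[r["mask"]];Q=Q[Q[:,2]>.085];print("jigger top",np.nanmax(Q[:,2]),[np.round(v,1) for v in cv2.minAreaRect((Q[:,:2]*1e3).astype(np.float32))])
E
```

```text
31.4833 [0.4043 0.3441 0.1231] [ 28.3  31.3 100.9   0.   47.7 134.8]
lime 0.81 [0.4157 0.3452 0.1434] [251. 236.]
jigger 0.97 [0.4676 0.2851 0.0798] [313. 111.]
olive_jar 0.65 [0.4918 0.3654 0.101 ] [188. 110.]
0.48556553426022825 29.999803751707077 [[0.96, -0.28, 0.0], [-0.28, -0.96, 0.0], [0.0, -0.0, -1.0]]
507
ring [0.4055 0.3454] 0.0389
jigger top 0.09960229230673465 [array([469.3, 285.8]), array([37.6, 37.2]), np.float64(73.3)]
```

>>> move_arm(
  increments=[
    {"xyz": [0.9, -1.3, 35], "roll": 0, "grip": 25},
    {"xyz": [0, 0, 30], "roll": 0, "grip": 25},
    {"xyz": [0, 0, 20], "roll": 0, "grip": 25},
    {"xyz": [0, 0, 8], "roll": 0, "grip": 25},
    {"xyz": [0, 0, 0], "roll": 0, "grip": 25},
  ],
)

```text
time_s: 32.15
position: [0.4056, 0.3448, 0.0282]
tcp_rot: [[0.96, -0.282, -0.001], [-0.282, -0.96, -0.001], [-0.001, 0.001, -1.0]]
force: [-0.8, -0.3, -0.2]
opening: 0.484
grasp_force: 30.0
```

>>> move_arm(
  increments=[
    {"xyz": [0, 0, 0], "roll": 0, "grip": 75},
    {"xyz": [0, 0, 0], "roll": 0, "grip": 75},
    {"xyz": [0, 0, 0], "roll": 0, "grip": 75},
    {"xyz": [0, 0, 0], "roll": 0, "grip": 75},
    {"xyz": [0, 0, -10], "roll": 0, "grip": 75},
  ],
)

```text
time_s: 32.57
position: [0.4049, 0.3445, 0.0385]
tcp_rot: [[0.959, -0.282, -0.002], [-0.282, -0.959, -0.001], [-0.002, 0.002, -1.0]]
force: [-0.1, -0.2, -0.3]
opening: 0.72
grasp_force: 0.0
```

>>> move_arm(
  increments=[
    {"xyz": [0, 0, -30], "roll": 0, "grip": 75},
    {"xyz": [0, 0, -40], "roll": 0, "grip": 75},
    {"xyz": [0, 0, -40], "roll": 0, "grip": 75},
    {"xyz": [-10, 0, -40], "roll": 0, "grip": 75},
    {"xyz": [0, 0, 0], "roll": 0, "grip": 75},
  ],
)

```text
time_s: 32.98
position: [0.3991, 0.3506, 0.1975]
tcp_rot: [[0.96, -0.281, 0.013], [-0.281, -0.96, 0.008], [0.01, -0.011, -1.0]]
force: [0.8, -0.3, -0.2]
opening: 0.749
grasp_force: 0.0
```

```bash
python3 - <<'E'
from look import *
for n in ("wrist","top"):
    im,d,P,c=look("z_"+n,["lime","jigger","olive_jar","lemon","cup","salt_shaker","tea_light","matchbox"],n)
    for l in ("lime","jigger","salt_shaker"):
      for r in bot.trace(l,n)[:1]:
        Q=P[r["mask"]];print(l,"zmax",np.nanpercentile(Q[:,2],97).round(4),[np.round(v,1) for v in cv2.minAreaRect((Q[Q[:,2]>.03][:,:2]*1e3).astype(np.float32))])
E
```

```text
32.9833 [0.3991 0.3506 0.1975] [ 29.2  24.6  97.7   0.   56.8 135.5]
lime 0.7 [0.4061 0.3456 0.0501] [262. 177.]
jigger 0.78 [0.4645 0.2868 0.0751] [304. 110.]
olive_jar 0.65 [0.494  0.3672 0.1012] [212. 102.]
lemon 0.77 [0.4368 0.0686 0.0347] [501.  77.]
salt_shaker 0.95 [0.5835 0.4944 0.0687] [62. 49.]
lime zmax 0.0568 [array([404. , 345.8]), array([48.8, 45.3]), np.float64(18.0)]
jigger zmax 0.0981 [array([470.9, 284. ]), array([41.6, 44.7]), np.float64(86.8)]
salt_shaker zmax 0.089 [array([585.5, 502.3]), array([35.4, 39.5]), np.float64(25.6)]
33.5833 [0.396  0.3476 0.1883] [ 29.1  25.4  98.2   0.   56.5 135.5]
lime 0.39 [0.422  0.0365 0.0458] [258. 214.]
lime 0.18 [ 0.5015 -0.2937  0.0208] [364. 189.]
jigger 0.77 [0.4663 0.2806 0.065 ] [176. 198.]
olive_jar 0.63 [0.4906 0.3624 0.0994] [146. 189.]
lemon 0.84 [0.4213 0.0368 0.0455] [258. 214.]
cup 0.86 [ 0.5059 -0.1015  0.0178] [302. 187.]
salt_shaker 0.64 [0.5815 0.4939 0.0696] [105. 159.]
salt_shaker 0.63 [ 0.4846 -0.3706  0.0777] [395. 194.]
tea_light 0.45 [ 0.502  -0.2923  0.0186] [363. 189.]
matchbox 0.63 [ 0.5013 -0.2894  0.0222] [363. 189.]
matchbox 0.48 [ 0.4091 -0.3205  0.0299] [373. 219.]
lime zmax 0.0342 [array([ 457. , -352.5]), array([132.2, 113.6]), np.float64(3.9)]
jigger zmax 0.0992 [array([468.6, 292.1]), array([51.6, 36.8]), np.float64(76.7)]
salt_shaker zmax 0.0908 [array([585.2, 502.2]), array([35.7, 40.8]), np.float64(76.6)]
```

The lime's top is at 0.057 m in the ring (14 + 43 mm expected). Jigger, shaker, tea light and matchbox are in their wells, and the lemon, cup and jar have not moved.

```bash
python3 -c "
from rig import bot
print(bot.hand_in())"
```

```text
the job is handed in; nothing more can be done
None
```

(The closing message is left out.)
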